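# Stock and light the counter display

## Task

Stock the lit counter display with the two or three tall bottles and two or three short jars on the counter: first stand all tall bottles upright in its back row (the one farther from the robot), and only then all short jars upright in its front row. Once all of them are in, slide the yellow guard aside, press the red light button right down, and slide the guard fully back over the button; also slide the blue dimmer grip level with the orange pointer. Leave the candle and the stapler, which stand among the stock, where they are.

Things in the scene. Friction and masses are not known exactly. Their poses are not given: they have to be found in the camera images.
- display: White lit counter display, fixed, 262 deep x 320 wide x 20 mm thick, two rows for stock on top; turned up to 0.14 rad. Origin: on the counter under the middle of the FRONT row; local +x = its back (away from the robot), +y = left, z up. Control panel: the bare strip at its front, x = -137 to -45 mm: dimmer at left, guarded button at right.
- row_front (a point): Middle of the floor of the front row, a wood-coloured channel along display y, 306 mm long, 76 wide, floor 20 mm above the counter; display x = 0. Aluminium rails 10 mm high bound both rows.
- row_back (a point): Middle of the floor of the back row, a grey channel along display y, 306 mm long, 64 wide, floor 20 mm above the counter; display x = +90 mm. Behind it, at display x = 127, a clear strip reaches up to 65 mm above the counter.
- dimmer (a joint): Dimmer slider position along display local +y, 0 to 0.100 m (0 = right end); friction 1.5 N, stays where left.
- dimmer_top (a point): Centre of the top of the blue dimmer grip (28 mm in display x, 20 in y, 40 tall; top at z = 74.5 above the counter; display x = -88, display y = 25 mm + joint). It stands on a 14 mm high dark track.
- mark: Small orange T-shaped pointer (14 x 14 x 6 mm) fixed on the panel just in front of the dimmer track, axes parallel to the display's; its origin's y is where the centre of the dimmer grip must be. Origin under its middle, on the panel.
- guard (a joint): Yellow guard's travel, 0 (covers the button) to 0.045 m (fully aside, towards display local -y); friction 1.2 N, stays where left. At 0.035 or more the button is clear.
- guard_fin (a point): Top middle of the yellow guard's fin: 26 mm in display x, 12 thick in y, 34 tall, top at z = 79.5 above the counter on the guard plate (62 x 42 x 4 mm, top at z = 45.5) that slides on dark runners, 62 mm apart outside. Display x = -88, display y = -70 mm - joint. The button cannot be pressed through it.
- light (a joint): Press depth of the light button, 0 to 0.006 m; sprung, fully down takes 5 N; counts as pressed from 0.0045.
- light_top (a point): Centre of the top of the red light button, 28 mm across, at display x = -88, y = -70, 38 mm above the counter when up; under the guard until that is slid aside.
- bottle1: Tall bottle (green, white cap, paper label): body 50 mm across and 120 tall, cap 32 across on top, 150 tall in all, about 0.2 kg. Origin: centre of its underside, z up. May be absent.
- bottle2: Tall bottle (blue, white cap, paper label): body 50 mm across and 120 tall, cap 32 across on top, 150 tall in all, about 0.2 kg. Origin: centre of its underside, z up. May be absent.
- bottle3: Tall bottle (amber, black cap, paper label): body 50 mm across and 120 tall, cap 32 across on top, 150 tall in all, about 0.2 kg. Origin: centre of its underside, z up. May be absent.
- jar1: Short cream jar (white, dark lid, paper label): 58 mm across, 65 tall, about 0.16 kg. Origin: centre of its underside, z up. May be absent.
- jar2: Short cream jar (green glass, dark lid, paper label): 58 mm across, 65 tall, about 0.16 kg. Origin: centre of its underside, z up. May be absent.
- jar3: Short cream jar (red, dark lid, paper label): 58 mm across, 65 tall, about 0.16 kg. Origin: centre of its underside, z up. May be absent.
- candle: Bystander, not part of the job: terracotta pot candle, 72 mm across, 55 mm tall. Origin: centre of its underside.
- stapler: Bystander, not part of the job: black stapler, 100 x 34 x 44 mm. Origin: centre of its underside.

How it is judged:
By the outcome, as a careful person would: the job done as asked, in the order asked, and still so for the second after the job is handed in, with the robot touching nothing.
Of bottle1, bottle2, bottle3 only 2 to 3 are there at a start; the rules pass over those that are not, and their reading is None.
Of jar1, jar2, jar3 only 2 to 3 are there at a start; the rules pass over those that are not, and their reading is None.
At some moment in a run one of jar1, jar2, jar3 may be knocked a few centimetres aside while the robot is not near it.
It also fails if it takes over 210 s, if anything falls off the work surface, if the arm or the gripper's body presses on something with over 40 N, if the wrist force passes 120 N, or if a joint passes its speed limit or range.

## Robot

A 6-joint arm with a two-finger parallel gripper is mounted at the origin on the work surface. World frame = base frame: x ahead of the robot, y to its left, z up, the work surface at z = 0. Lengths are in mm, angles in rad, forces in N, time in s.
With the tool pointing down it reaches from about 350 to 875 mm from the base axis. Payload 4.2 kg.
Tool frame: the origin (TCP) lies on the mounting face of the last link; the fingertips stand 173 mm ahead of it and the grasp point (between the pads) lies 155 mm ahead of it; z points along the fingers, y is the direction in which the jaws open and shut (so a half turn about z gives the same grasp; the last joint's range is limited). The gripper opens to 85 mm and grips with 20 to 120 N. Pads are 22 mm wide; open, the fingers measure 114 mm over their backs; the gripper's body (76 mm by 85 mm) begins 54 mm behind the grasp point. The pads swing forward as they close: fully open they stand 13 mm farther back than shut.
Start: joints at [-1.05, 0.385, 0.008, 0, -1.194, -0.259], TCP at [161.779, -603.678, 404.712] pointing down, gripper open.
Joint ranges: [-3.14, 3.14], [-1.21, 2.06], [-1.07, 1.41], [-3.16, 2.05], [-2.99, -0.16], [-3.1, 3.1]. Speed limits (rad/s): [2.79, 2.79, 3.14, 3.14, 3.14, 3.14].

## Interface

Orientations are given as a unit quaternion [x, y, z, w].
In Python, from bench import arm gives the robot as it stands. The module is installed in compiled form; this text tells all that it offers.
- The arm moves only by the tool play_rows, never from a script. Its argument "moves" is a list of rows, each a list of 3 entries, a list of its own where there are three numbers: the shift along the world's x, y, z in units of 30 cm (1.0 is 30 cm), then the turn about the world's z in units of 30 degrees (1.0 is 30 degrees), then the gripper's target within -1 to 1 (shut at 1, half-way at 0, fully open at -1). In form: [[[x, y, z], turn, jaw], ...]. A call has 1 to 12 rows; each row is the pose to reach, as a shift and turn from the pose measured when the call began; what a row does not reach only later rows make up. A row lasts 1/8 s, in which the tool goes at most 62.5 mm and 10.7 degrees, less where a joint would pass 70% of its speed; a pose out of reach is approached as far as the arm can. A call with a number of a shift or a turn outside -1 to 1 is refused whole. A call with a gripper value outside its range is refused whole. The fingers move at their own pace and stop on an object; the grip force is fixed at half the most. Time passes only in rows, so rows that repeat a pose let the fingers close. It gives the time, the measured TCP pose, the force and the opening at its end, in the units of the state.
- arm.read_state(): the state, without advancing time (a new reading comes with each control period).
- arm.get_image(name): name is "scene" or "top" or "wrist"; returns a dict with "pixels" (480x640x3 uint8, red, green, blue), "vfov" (degrees; the focal length in pixels is half the picture's height over the tangent of half this angle, whatever the lens; pixels are square), "cx", "cy" (the principal point, pixels), "xyz" and "rotation" of the camera in the world. Camera axes: x right, y up, looking along -z (the intrinsics and any distortion apply to the point x, -y, -z); pixel columns grow to the right and rows downward; lengths in mm; the calibration is good to about 2 mm. A picture is of the moment at which its call begins. There is no depth.
- arm.job_done(): hands the job in, once; it reports no verdict.
Trained networks look in a picture, given as the dict that the camera call returned (one of the last four; its "shot" number tells which), for a name from the list of things; names that differ only in an ending like _2 or _b are one class to them, and where a whole thing is asked for, a point or a joint stands for the part that bears it (a point fixed in the world has none). Each returns a list of dicts, best first, with "conf" (0 to 1); they miss things now and then, are a little off and sometimes report something else, mostly with a low value. They report only what shows in the picture. A call takes as long as a camera call.
- arm.look_for(name, picture): "centre" ([x, y, z] in mm, in world coordinates, good to about 4 mm: the middle of the surface that is visible of it).
The state is a dict: "clock": time; "joints": joint angles; "joint_vel": joint speeds; "joint_efforts": joint torques, N m; "position": TCP position; "ee_rot": TCP orientation; "contact_force": force on the tool from outside, world axes, zero at the start; "wrist_torque": the same for the moment, N m; "gripper_width": finger opening in mm.
Only numpy, scipy, OpenCV 4.12 (cv2) and the standard library are available. Lean on these libraries where they do the work, as an engineer would, in place of code of your own. Each camera call takes 0.05 s, during which the arm holds its last target.

## Working session

There is one attempt and no reset: what is moved stays moved. The work goes in short steps, Python scripts to look and compute and a tool call to move; the robot and the scene stay as the last step left them, time stands still between calls to the robot, and variables do not carry over. Pictures are saved under pics/ and viewed, and the job is handed in when it is done.

Besides the shell and the picture viewer there is one more tool, called after "Request:" by a JSON object that holds its "name" and its "arguments", one argument or row to a line. play_rows: Moves the arm, as the interface text tells. Shifts and turns lie within -1 to 1; 1 stands for 30 cm of shift or 30 degrees of turn. Its arguments: {"type":"object","properties":{"moves":{"type":"array"}},"required":["moves"]}

```bash
mkdir -p pics; cat > h.py <<'E'
import numpy as np, cv2
from bench import arm
def snap(n,fn):
    im=arm.get_image(n); cv2.imwrite('pics/'+fn,im['pixels'][:,:,::-1]); return im
def proj(im,P):
    P=np.atleast_2d(P); R=np.array(im['rotation']); c=(P-np.array(im['xyz']))@R
    f=240/np.tan(np.radians(im['vfov'])/2)
    return np.c_[im['cx']+f*c[:,0]/-c[:,2], im['cy']-f*c[:,1]/-c[:,2]]
def ray(im,u,v):
    f=240/np.tan(np.radians(im['vfov'])/2)
    d=np.array([(u-im['cx'])/f,-(v-im['cy'])/f,-1]); d=np.array(im['rotation'])@d
    return np.array(im['xyz']),d
def atz(im,u,v,z):
    o,d=ray(im,u,v); return o+d*(z-o[2])/d[2]
E
python3 - <<'E'
from h import *
print(arm.read_state())
a=snap('scene','s0.png');b=snap('top','t0.png')
for i in (a,b): print({k:v for k,v in i.items() if k!='pixels'})
for n in ['bottle1','bottle2','bottle3','jar1','jar2','jar3','candle','stapler','dimmer_top','mark','guard_fin','display']:
    for i in (a,b): print(n,[(np.round(r['centre']),round(r['conf'],2)) for r in arm.look_for(n,i)][:3])
E
```

```text
{'clock': 0.0, 'joints': array([-1.05042596e+00,  3.85551886e-01,  6.60178575e-03, -5.06484344e-04,
       -1.19401113e+00, -2.58612197e-01]), 'joint_vel': array([ 0.00093811, -0.0002686 ,  0.00030766, -0.00099429,  0.00203217,
        0.00046137]), 'joint_efforts': array([-7.39208663e-04, -3.92286873e+01,  1.88404155e+01,  4.18612540e+00,
       -4.53675617e-03,  1.03047111e-05]), 'position': array([ 161.72139532, -603.49091461,  403.61347089]), 'ee_rot': array([-1.30413047e-01,  9.91459132e-01,  1.09075410e-03, -1.93278064e-04]), 'contact_force': array([-0.73849527, -0.17234413, -0.49896336]), 'wrist_torque': array([-0.01597578,  0.01147966,  0.07214441]), 'gripper_width': 85.58946188705478}
{'vfov': 49.654680002830574, 'cx': 323.9157444715701, 'cy': 233.88331522120524, 'xyz': array([1261.98394582, -254.09154247, 1073.61422711]), 'rotation': array([0.25981594, 0.18430584, 0.54205468, 0.77762701]), 'shot': 1}
{'vfov': 46.679379801699795, 'cx': 315.01957236388154, 'cy': 251.61553836804882, 'xyz': array([ 367.73358225,  -16.5635169 , 1207.494304  ]), 'rotation': array([-0.06299803,  0
[... 1002 characters left out ...]
4.]), 0.82), (array([ 570., -284.,   66.]), 0.8)]
jar3 [(array([ 551., -275.,   62.]), 0.9), (array([ 453., -404.,   68.]), 0.72)]
candle [(array([574., 381.,  56.]), 0.73)]
candle [(array([561., 384.,  55.]), 0.75)]
stapler [(array([444., 283.,  37.]), 0.66)]
stapler [(array([431., 291.,  46.]), 0.61), (array([543.,   1.,  19.]), 0.26)]
dimmer_top [(array([445., 284.,  36.]), 0.46)]
dimmer_top [(array([459.,  39.,  75.]), 0.54)]
mark []
mark [(array([ 452., -400.,   66.]), 0.47), (array([456., 372., 120.]), 0.23)]
guard_fin [(array([460., -61.,  46.]), 0.91)]
guard_fin [(array([448., -63.,  49.]), 0.78)]
display [(array([462., -64.,  49.]), 0.55)]
display [(array([543.,   8.,  23.]), 0.62)]
```

```bash
sed -i "s/^import numpy.*/&\nfrom scipy.spatial.transform import Rotation as Ro/; s/R=np.array(im\['rotation'\])/R=Ro.from_quat(im['rotation']).as_matrix()/; s/d=np.array(im\['rotation'\])@d/d=Ro.from_quat(im['rotation']).as_matrix()@d/" h.py; cat h.py | head -14
```

```text
import numpy as np, cv2
from scipy.spatial.transform import Rotation as Ro
from bench import arm
def snap(n,fn):
    im=arm.get_image(n); cv2.imwrite('pics/'+fn,im['pixels'][:,:,::-1]); return im
def proj(im,P):
    P=np.atleast_2d(P); R=Ro.from_quat(im['rotation']).as_matrix(); c=(P-np.array(im['xyz']))@R
    f=240/np.tan(np.radians(im['vfov'])/2)
    return np.c_[im['cx']+f*c[:,0]/-c[:,2], im['cy']-f*c[:,1]/-c[:,2]]
def ray(im,u,v):
    f=240/np.tan(np.radians(im['vfov'])/2)
    d=np.array([(u-im['cx'])/f,-(v-im['cy'])/f,-1]); d=Ro.from_quat(im['rotation']).as_matrix()@d
    return np.array(im['xyz']),d
def atz(im,u,v,z):
```

View pics/s0.png

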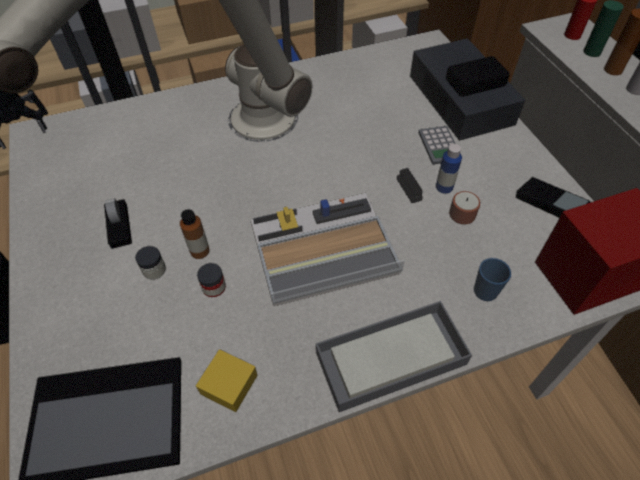

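View pics/t0.png

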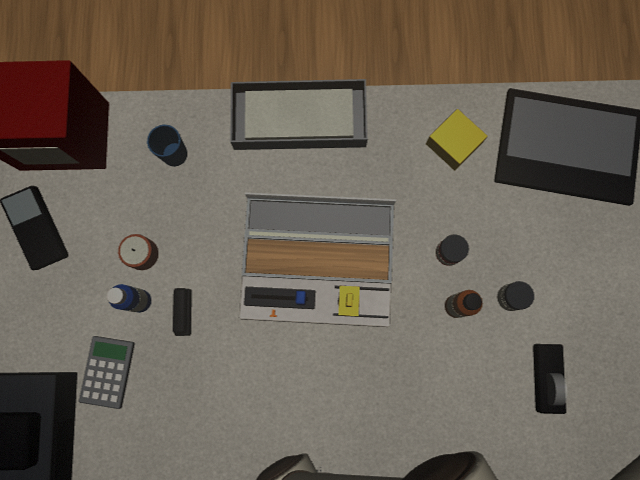

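```bash
python3 - <<'E'
import cv2
t=cv2.imread('pics/t0.png')
cv2.imwrite('pics/t0a.png',cv2.resize(t[185:335,230:410],None,fx=4.4,fy=4,interpolation=3)[:, :] )
r=cv2.resize(t[225:325,425:545],None,fx=5,fy=5,interpolation=3);l=cv2.resize(t[225:325,95:205],None,fx=5,fy=5,interpolation=3)
cv2.imwrite('pics/t0r.png',r);cv2.imwrite('pics/t0l.png',l)
E
```

```text
(no output)
```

View pics/t0a.png

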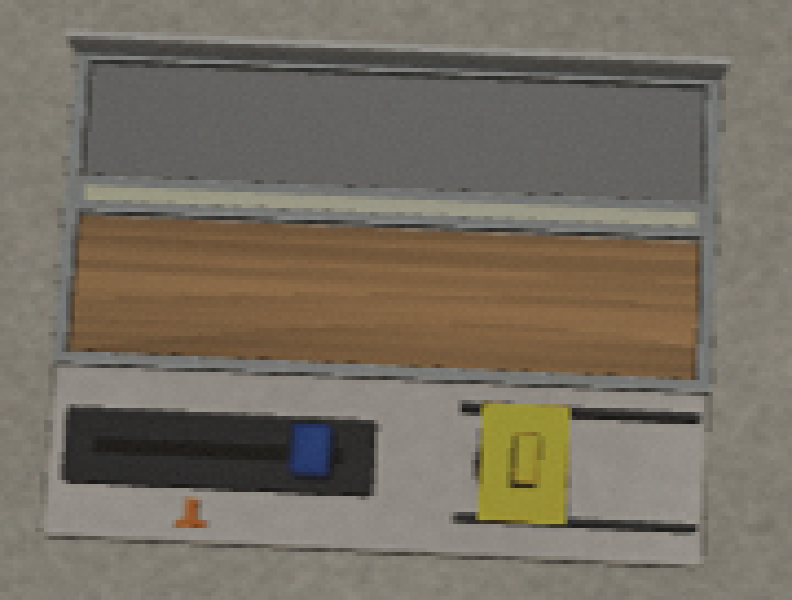

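View pics/t0r.png

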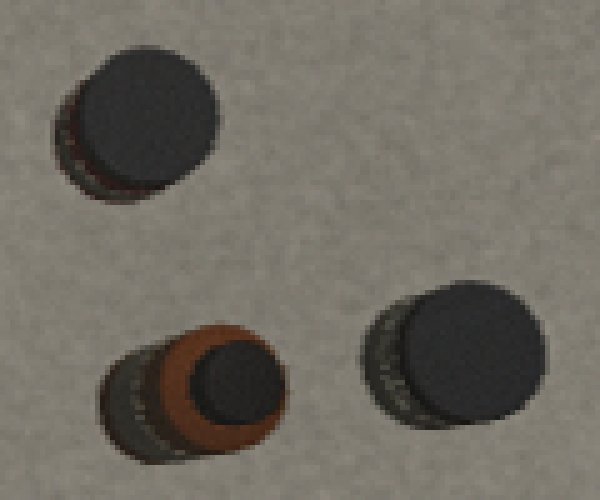

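View pics/t0l.png

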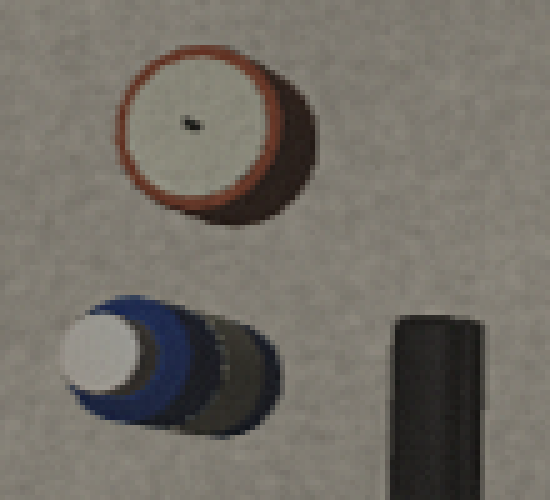

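```bash
cat > m1.py <<'E'
from h import *
from scipy.optimize import least_squares
im=arm.get_image('top')
A=lambda x,y:(230+x/4.4,185+y/4)
B=lambda x,y:(425+x/5,225+y/5)
L=lambda x,y:(95+x/5,225+y/5)
feats=[((46,537),(-137,160,20)),((702,564),(-137,-160,20)),((86,62),(122,153,30)),((710,86),(122,-153,30)),((78,213),(38,153,22)),((702,238),(38,-153,22)),((698,378),(-38,-153,26)),((70,350),(-38,153,26))]
def W(p,q): 
    c,s=np.cos(p[2]),np.sin(p[2]); q=np.atleast_2d(q)
    return np.c_[p[0]+c*q[:,0]-s*q[:,1],p[1]+s*q[:,0]+c*q[:,1],q[:,2]]
px=np.array([A(*f[0]) for f in feats]);q=np.array([f[1] for f in feats],float)
r=least_squares(lambda p:(proj(im,W(p,q))-px).ravel(),[520,0,0])
print('display',r.x,np.round(r.fun,1))
p=r.x
def D(P):
    c,s=np.cos(p[2]),np.sin(p[2]); d=P[:2]-p[:2]; return c*d[0]+s*d[1],-s*d[0]+c*d[1]
for n,pt,z in [('dimmer',A(312,449),74.5),('mark',A(191,513),26),('fin',A(528,460),79.5),('guard',A(524,463),45.5)]:
    P=atz(im,*pt,z); print(n,np.round(P,1),np.round(D(P),1))
for n,pt,z in [('amber',B(238,383),150),('blue',L(101,352),150),('red',B(149,116),65),('white',B(475,352),65),('candle',L(199,127),55)]:
    print(n,np.round(atz(im,*pt,z),1))
E
python3 m1.py
```

```text
display [ 5.42408621e+02 -7.06232714e-01 -6.18118552e-02] [-0.9  0.1  0.8  0.5  0.7 -0.6 -0.5 -0.7  0.5  0.2 -0.2  0.1 -0.  -0.1
 -0.3  0.4]
dimmer [456.2  34.   74.5] [-88.2  29.3]
mark [427.   94.7  26. ] [-121.1   88.1]
fin [448.7 -65.6  79.5] [-89.5 -70.5]
guard [449.6 -65.1  45.5] [-88.6 -70. ]
amber [ 437.1 -293.6  150. ]
blue [459.3 386.6 150. ]
red [ 553.6 -285.7   65. ]
white [ 453.8 -412.8   65. ]
candle [562.1 385.2  55. ]
```

```bash
python3 - <<'E'
import cv2
t=cv2.imread('pics/s0.png')
cv2.imwrite('pics/s0r.png',cv2.resize(t[195:315,120:250],None,fx=5,fy=5,interpolation=3))
cv2.imwrite('pics/s0l.png',cv2.resize(t[130:230,390:500],None,fx=5,fy=5,interpolation=3))
cv2.imwrite('pics/s0d.png',cv2.resize(t[190:305,240:410],None,fx=4.5,fy=4.5,interpolation=3))
E
```

```text
(no output)
```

View pics/s0r.png

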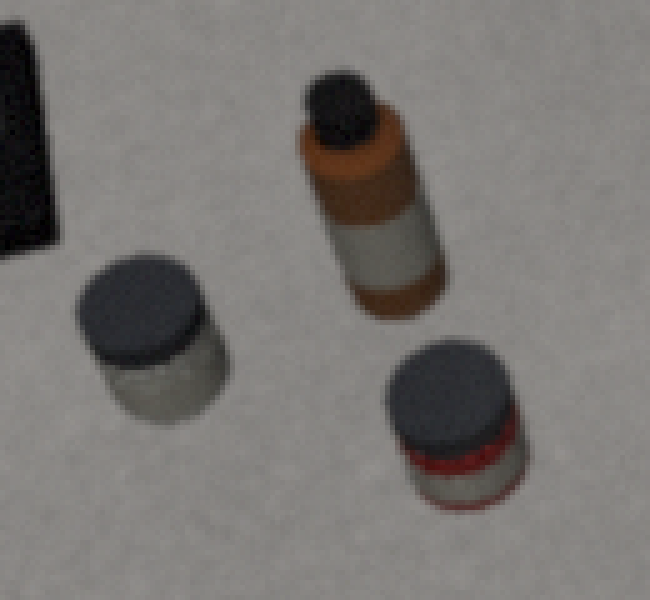

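View pics/s0l.png

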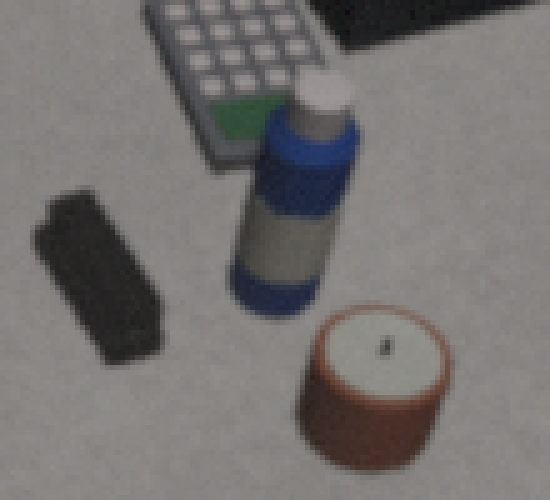

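View pics/s0d.png

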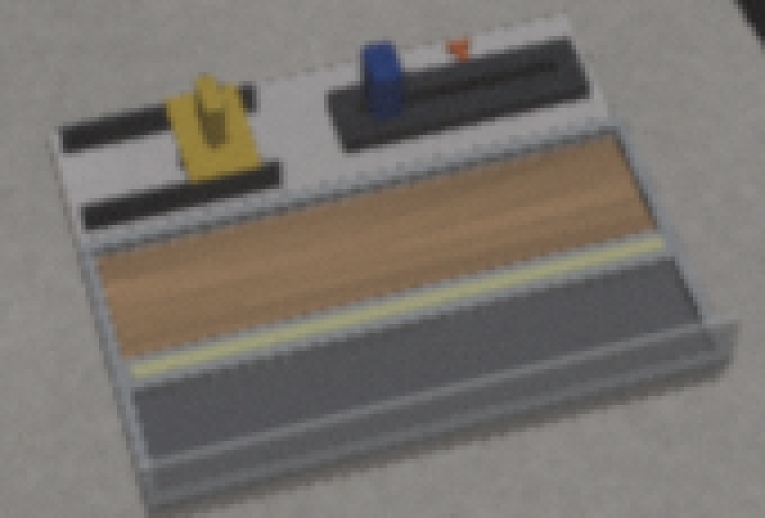

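```bash
cat >> m1.py <<'E'
sc=arm.get_image('scene')
R=lambda x,y:(120+x/5,195+y/5)
S=lambda x,y:(390+x/5,130+y/5)
T=lambda x,y:(240+x/4.5,190+y/4.5)
print('triang')
for n,a,b in [('amber',B(238,383),R(342,96)),('blue',L(101,352),S(328,90)),('red',B(149,116),R(450,393)),('white',B(475,352),R(142,303)),('candle',L(199,127),S(384,353)),('dimmer',A(312,449),T(382,47)),('fin',A(528,460),T(207,83)),('mark',A(191,513),T(459,48)),
 ('rowcornL',A(702,238),T(130,357)),('rowcornR',A(78,213),T(658,226)),('wfl',A(698,378),T(93,256))]:
    o1,d1=ray(im,*a);o2,d2=ray(sc,*b)
    s=np.linalg.lstsq(np.c_[d1,-d2],o2-o1,rcond=None)[0]
    P1=o1+d1*s[0];P2=o2+d2*s[1];print(n,np.round((P1+P2)/2,1),'gap',np.round(np.linalg.norm(P1-P2),1))
E
python3 m1.py
```

```text
display [ 5.42408621e+02 -7.06232714e-01 -6.18118552e-02] [-0.9  0.1  0.8  0.5  0.7 -0.6 -0.5 -0.7  0.5  0.2 -0.2  0.1 -0.  -0.1
 -0.3  0.4]
dimmer [456.2  34.   74.5] [-88.2  29.3]
mark [427.   94.7  26. ] [-121.1   88.1]
fin [448.7 -65.6  79.5] [-89.5 -70.5]
guard [449.6 -65.1  45.5] [-88.6 -70. ]
amber [ 437.1 -293.6  150. ]
blue [459.3 386.6 150. ]
red [ 553.6 -285.7   65. ]
white [ 453.8 -412.8   65. ]
candle [562.1 385.2  55. ]
triang
amber [ 437.7 -292.5  146.8] gap 3.9
blue [460.5 390.3 147.8] gap 5.7
red [ 554.9 -284.3   60. ] gap 5.0
white [ 454.6 -411.    61.4] gap 5.7
candle [562.9 387.5  55.3] gap 4.8
dimmer [456.3  36.1  82.4] gap 5.2
fin [448.8 -63.5  84.4] gap 3.9
mark [427.4  96.2  26.1] gap 3.0
rowcornL [ 570.8 -151.2   29.8] gap 8.3
rowcornR [589.5 151.4  28.6] gap 3.3
wfl [ 495.7 -149.1   23.3] gap 4.7
```

Request:
{"name": "play_rows", "arguments": {
  "moves": [
    [[0.45,0.5,0],-0.3,-1],
    [[0.917,1.0,0],-0.617,-1],
    [[0.917,1.0,0],-0.617,-1],
    [[0.917,1.0,0],-0.617,-1],
    [[0.917,1.0,0],-0.617,-1],
    [[0.917,1.0,0],-0.617,-1],
    [[0.917,1.0,0],-0.617,-1],
    [[0.917,1.0,0],-0.617,-1],
    [[0.917,1.0,0],-0.617,-1],
    [[0.917,1.0,0],-0.617,-1]
  ]
}}

```text
clock: 2.7
position: [436.1, -304.5, 404.7]
ee_rot: [0.031, 1.0, -0.0, -0.0]
contact_force: [-0.5, -0.6, 0.2]
gripper_width: 85.4
```

```bash
python3 - <<'E'
from h import *
s=arm.read_state();print(s['clock'],s['position'],s['ee_rot'])
a=snap('wrist','w1.png')
print({k:v for k,v in a.items() if k!='pixels'})
for n in ['bottle3','jar3']:print(n,[(np.round(r['centre']),round(r['conf'],2)) for r in arm.look_for(n,a)][:3])
print(proj(a,[[437,-293,150],[554,-284,65],[454,-412,65],[*s['position'][:2],s['position'][2]-155]]))
E
```

```text
2.7 [ 436.14186973 -304.47053086  404.74214879] [ 3.14449154e-02  9.99505484e-01 -2.20781583e-05 -6.17986840e-05]
{'vfov': 62.48592358509684, 'cx': 315.14227422915957, 'cy': 239.94162342695796, 'xyz': array([ 364.77266632, -299.44664466,  374.64494892]), 'rotation': array([-0.10295933, -0.0966959 ,  0.67750202,  0.72183121]), 'shot': 6}
bottle3 [(array([ 426., -293.,  126.]), 0.55)]
jar3 [(array([ 451., -405.,   65.]), 0.81), (array([ 539., -281.,   63.]), 0.6)]
[[333.57841765 249.99423744]
 [346.08729752 345.99274921]
 [184.91837063 246.94707572]
 [313.70550054 335.38830801]]
```

View pics/w1.png

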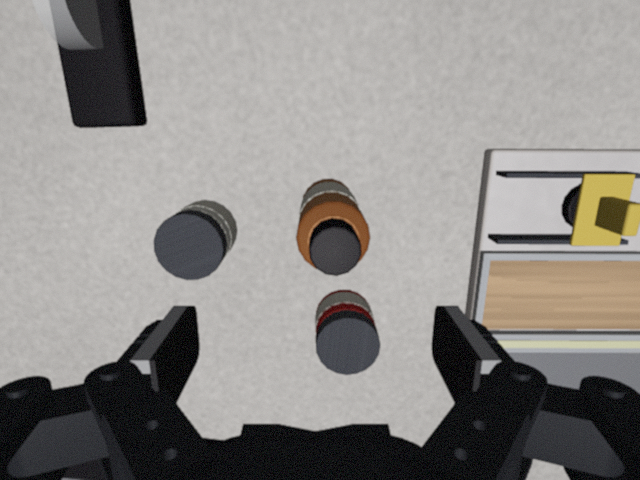

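```bash
python3 - <<'E'
from h import *
a=arm.get_image('wrist')
for n,p,z in [('amber',(335,247),150),('red',(347.5,344.5),65),('white',(190,245),65)]: print(n,np.round(atz(a,*p,z),1))
E
```

```text
amber [ 435.4 -292.   150. ]
red [ 552.8 -282.6   65. ]
white [ 452.8 -407.5   65. ]
```

Request:
{"name": "play_rows", "arguments": {
  "moves": [
    [[0,0.04,0],0,-1],
    [[0,0.04,-0.2],0,-1],
    [[0,0.04,-0.4],0,-1],
    [[0,0.04,-0.492],0,-1],
    [[0,0.04,-0.492],0,-1],
    [[0,0.04,-0.492],0,-1],
    [[0,0.04,-0.492],0,1],
    [[0,0.04,-0.492],0,1],
    [[0,0.04,-0.492],0,1],
    [[0,0.04,-0.492],0,1],
    [[0,0.04,-0.492],0,1],
    [[0,0.04,-0.492],0,1]
  ]
}}

```text
clock: 4.4
position: [436.9, -292.5, 258.7]
ee_rot: [0.031, 1.0, -0.001, 0.001]
contact_force: [-0.6, -0.1, 5.8]
gripper_width: 48.8
```

```bash
python3 - <<'E'
from h import *
a=snap('wrist','w2.png')
E
```

```text
(no output)
```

View pics/w2.png

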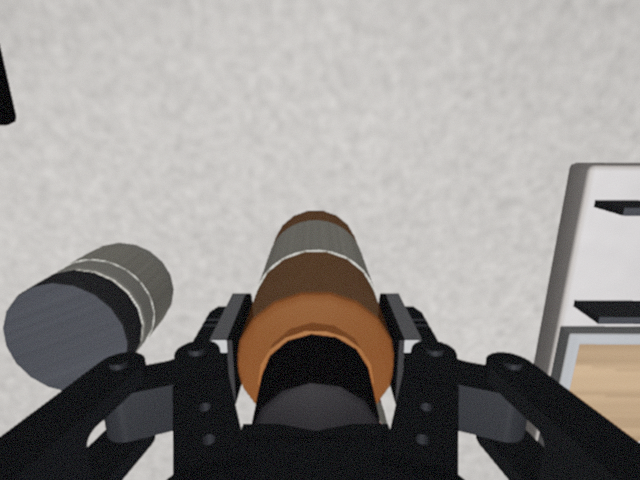

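Request:
{"name": "play_rows", "arguments": {
  "moves": [
    [[0,0,0.15],0,1],
    [[0,0,0.35],0,1],
    [[0.1,0.11,0.35],0,1],
    [[0.22,0.24,0.35],0,1],
    [[0.35,0.38,0.35],0,1],
    [[0.48,0.52,0.35],0,1],
    [[0.58,0.63,0.35],0,1],
    [[0.637,0.688,0.35],0,1],
    [[0.637,0.688,0.35],0,1],
    [[0.637,0.688,0.35],0,1]
  ]
}}

```text
clock: 5.7
position: [627.4, -86.4, 362.9]
ee_rot: [0.031, 1.0, -0.001, 0.0]
contact_force: [-0.3, -0.2, -1.7]
gripper_width: 48.9
```

```bash
python3 - <<'E'
from h import *
a=snap('wrist','w3.png');b=snap('scene','s3.png');t=snap('top','t3.png')
s=b['pixels'][150:310,230:440,::-1];cv2.imwrite('pics/s3a.png',cv2.resize(s,None,fx=3.7,fy=3.7,interpolation=3))
E
```

```text
(no output)
```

View pics/w3.png

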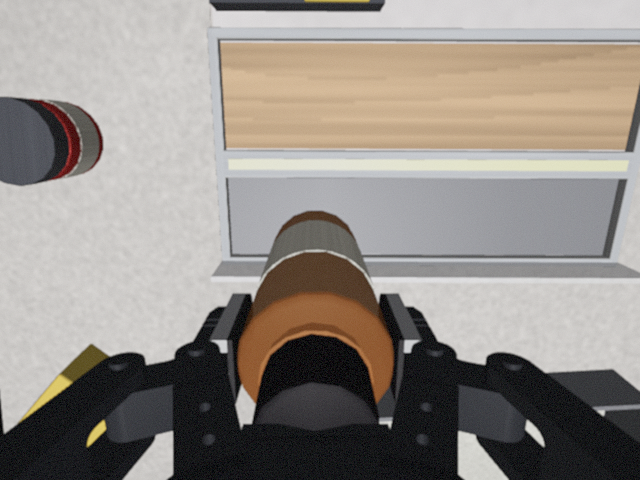

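View pics/s3a.png

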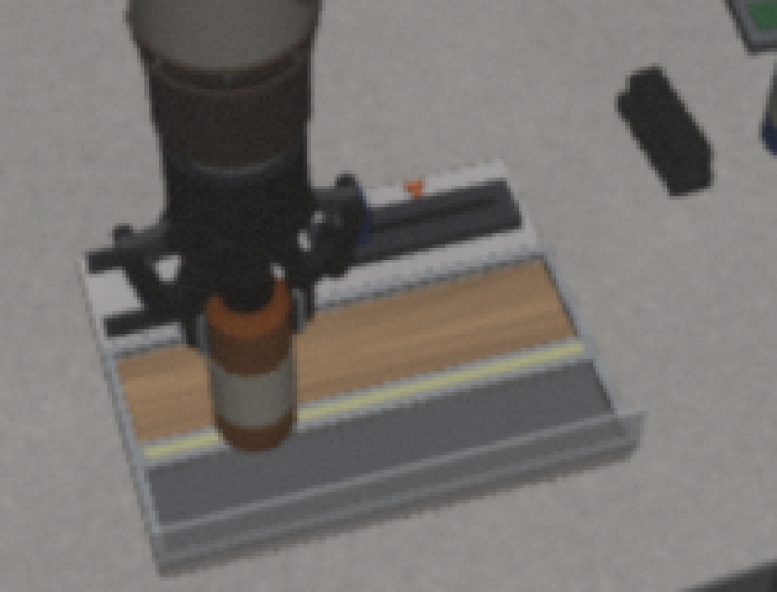

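```bash
cat >> h.py <<'E'
def W(p,q):
    c,s=np.cos(p[2]),np.sin(p[2]); q=np.atleast_2d(np.array(q,float))
    return np.c_[p[0]+c*q[:,0]-s*q[:,1],p[1]+s*q[:,0]+c*q[:,1],q[:,2]]
DP=[542.4,-0.7,-0.0618]
def over(im,fn,DP=DP,crop=None):
    px=im['pixels'][:,:,::-1].copy()
    for x0,x1 in ((-38,38),(58,122)):
        for z,col in ((30,(0,0,255)),(20,(0,255,0))):
            u=proj(im,W(DP,[(x0,-153,z),(x0,153,z),(x1,153,z),(x1,-153,z)]))
            cv2.polylines(px,[np.round(u*8).astype(int)],True,col,1,cv2.LINE_AA,3)
    cv2.imwrite('pics/'+fn,px)
E
python3 - <<'E'
from h import *
a=arm.get_image('wrist'); print(a['xyz']); over(a,'w3o.png')
E
```

```text
[556.04452766 -81.92165006 333.46604503]
```

View pics/w3o.png

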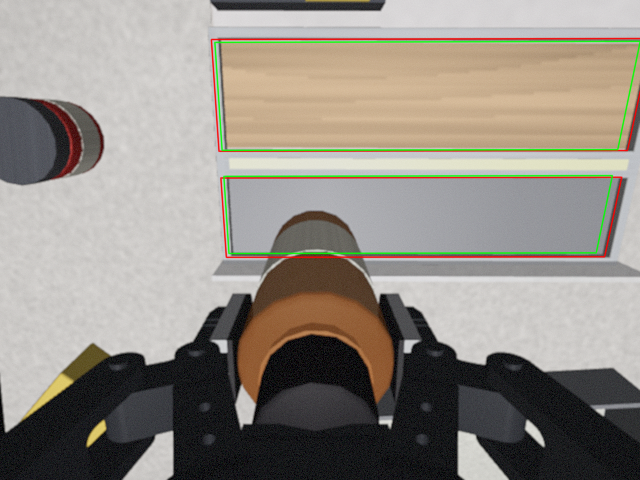

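Request:
{"name": "play_rows", "arguments": {
  "moves": [
    [[0.002,0,-0.12],0,1],
    [[0.002,0,-0.22],0,1],
    [[0.002,0,-0.277],0,1],
    [[0.002,0,-0.279],0,1],
    [[0.002,0,-0.279],0,1],
    [[0.002,0,-0.279],0,1]
  ]
}}

```text
clock: 6.65
position: [628.2, -86.9, 281.1]
ee_rot: [0.032, 0.999, -0.0, 0.002]
contact_force: [0.4, -0.3, -1.7]
gripper_width: 49.0
```

```bash
python3 - <<'E'
from h import *
a=snap('wrist','w4.png');b=snap('scene','s4.png')
s=b['pixels'][150:310,230:440,::-1];s=cv2.resize(s,None,fx=3,fy=3,interpolation=3)
cv2.imwrite('pics/s4a.png',s)
E
```

```text
(no output)
```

View pics/s4a.png

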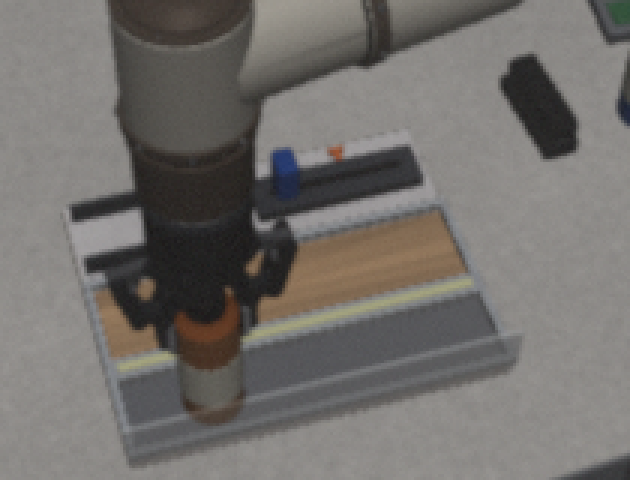

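View pics/w4.png

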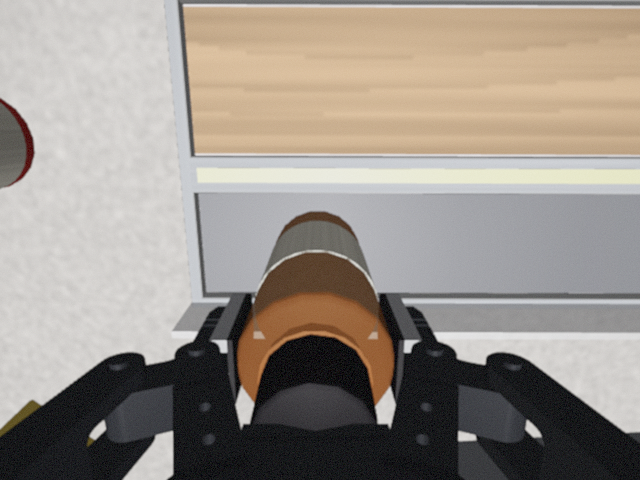

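Request:
{"name": "play_rows", "arguments": {
  "moves": [
    [[0,0,-0.007],0,1],
    [[0,0,-0.007],0,1],
    [[0,0,-0.007],0,1]
  ]
}}

```text
clock: 7.12
position: [628.1, -86.8, 278.7]
ee_rot: [0.032, 0.999, -0.0, 0.002]
contact_force: [0.0, -0.9, -2.3]
gripper_width: 48.4
```

Request:
{"name": "play_rows", "arguments": {
  "moves": [
    [[0,0,0],0,-1],
    [[0,0,0],0,-1],
    [[0,0,0],0,-1],
    [[0,0,0],0,-1],
    [[0,0,0.1],0,-1],
    [[0,0,0.3],0,-1],
    [[0,0,0.45],0,-1],
    [[0,0,0.45],0,-1]
  ]
}}

```text
clock: 8.12
position: [628.6, -86.9, 419.0]
ee_rot: [0.031, 0.999, -0.0, 0.007]
contact_force: [0.5, -0.3, -0.8]
gripper_width: 85.5
```

```bash
python3 - <<'E'
from h import *
a=snap('wrist','w5.png');b=snap('top','t5.png')
print(proj(a,W(DP,[(90,-80,20),(90,-80,170)])))
E
```

```text
[[315.45618458 196.1555159 ]
 [315.62372152 244.76907532]]
```

View pics/w5.png

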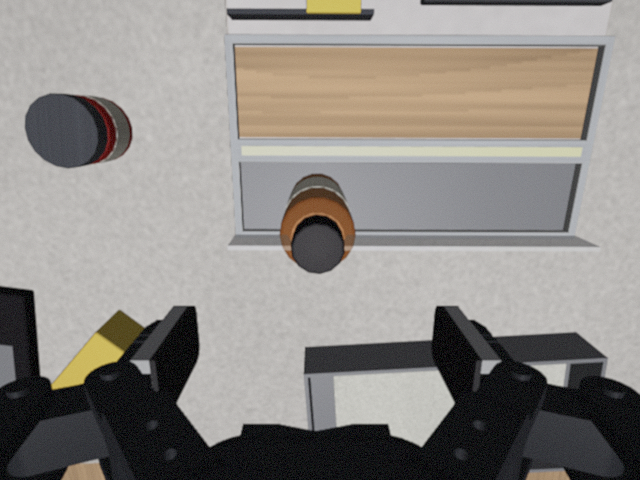

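Request:
{"name": "play_rows", "arguments": {
  "moves": [
    [[-0.15,0.2,0],0,-1],
    [[-0.25,0.4,0],0,-1],
    [[-0.35,0.6,0],0,-1],
    [[-0.45,0.8,0],0,-1],
    [[-0.56,1.0,0],0,-1],
    [[-0.56,1.0,0],0,-1],
    [[-0.56,1.0,0],0,-1],
    [[-0.56,1.0,0],0,-1],
    [[-0.56,1.0,0],0,-1]
  ]
}}

```text
clock: 9.35
position: [460.2, 212.3, 413.3]
ee_rot: [0.033, 0.999, -0.001, 0.002]
contact_force: [0.1, -0.9, 0.1]
gripper_width: 85.6
```

Request:
{"name": "play_rows", "arguments": {
  "moves": [
    [[0,0.2,0],0,-1],
    [[0,0.4,0],0,-1],
    [[0,0.58,-0.05],0,-1],
    [[0,0.58,-0.05],0,-1],
    [[0,0.58,-0.05],0,-1],
    [[0,0.58,-0.05],0,-1]
  ]
}}

```text
clock: 10.1
position: [460.7, 384.9, 398.9]
ee_rot: [0.033, 0.999, -0.0, 0.002]
contact_force: [-0.6, 0.0, 0.3]
gripper_width: 85.3
```

```bash
python3 - <<'E'
from h import *
a=snap('wrist','w6.png');print(arm.read_state()['position'])
print(proj(a,[[460,388,150]]))
for n in ['bottle2','candle','stapler']:print(n,[(np.round(r['centre']),round(r['conf'],2)) for r in arm.look_for(n,a)][:3])
E
```

```text
[460.64073242 384.94301366 399.10770543]
[[319.68636508 249.65035565]]
bottle2 [(array([449., 394., 128.]), 0.76)]
candle [(array([551., 393.,  54.]), 0.86)]
stapler [(array([430., 303.,  41.]), 0.66)]
```

View pics/w6.png

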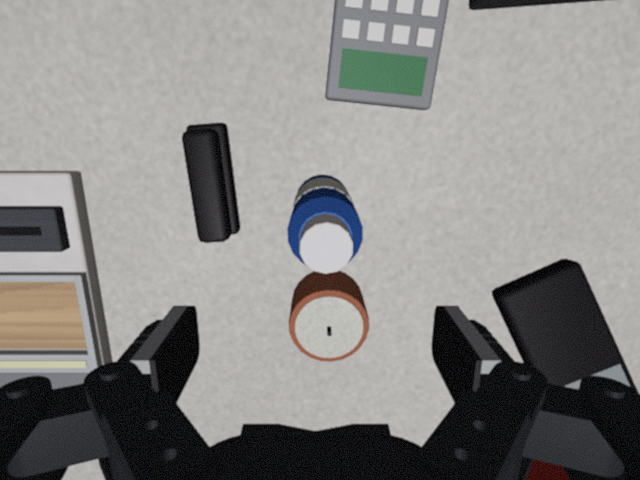

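Request:
{"name": "play_rows", "arguments": {
  "moves": [
    [[-0.005,0.02,-0.1],0,-1],
    [[-0.005,0.02,-0.3],0,-1],
    [[-0.005,0.02,-0.42],0,-1],
    [[-0.005,0.02,-0.472],0,-1],
    [[-0.005,0.02,-0.472],0,-1],
    [[-0.005,0.02,-0.472],0,-1],
    [[-0.005,0.02,-0.472],0,1],
    [[-0.005,0.02,-0.472],0,1],
    [[-0.005,0.02,-0.472],0,1],
    [[-0.005,0.02,-0.472],0,1],
    [[-0.005,0.02,-0.472],0,1],
    [[-0.005,0.02,-0.472],0,1]
  ]
}}

```text
clock: 11.8
position: [459.2, 391.6, 258.7]
ee_rot: [0.033, 0.999, 0.001, 0.003]
contact_force: [-1.0, -0.6, 4.8]
gripper_width: 48.7
```

Request:
{"name": "play_rows", "arguments": {
  "moves": [
    [[0,0,0.15],0,1],
    [[0,0,0.35],0,1],
    [[0.1,-0.15,0.35],0,1],
    [[0.2,-0.3,0.35],0,1],
    [[0.3,-0.48,0.35],0,1],
    [[0.4,-0.65,0.35],0,1],
    [[0.5,-0.82,0.35],0,1],
    [[0.592,-1.0,0.35],0,1],
    [[0.592,-1.0,0.35],0,1],
    [[0.592,-1.0,0.35],0,1]
  ]
}}

```text
clock: 13.05
position: [636.6, 91.3, 362.5]
ee_rot: [0.033, 0.999, 0.0, 0.002]
contact_force: [-0.8, -0.7, -1.6]
gripper_width: 48.8
```

```bash
python3 - <<'E'
from h import *
a=snap('wrist','w7.png');DP[1]=2; over(a,'w7.png')
E
```

```text
(no output)
```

View pics/w7.png

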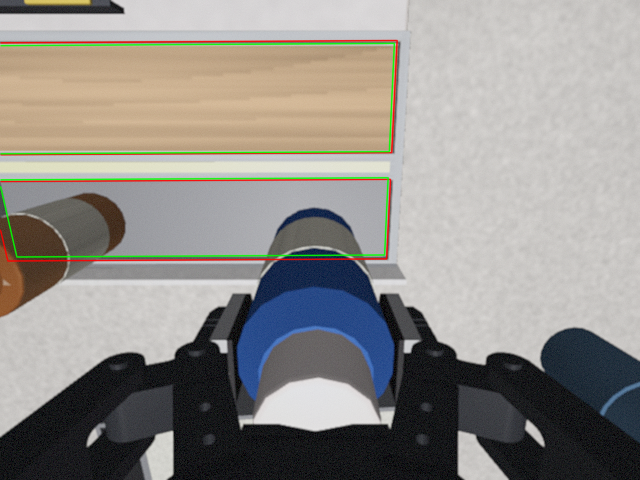

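Request:
{"name": "play_rows", "arguments": {
  "moves": [
    [[0.002,-0.05,0],0,1],
    [[0.002,-0.05,-0.12],0,1],
    [[0.002,-0.05,-0.22],0,1],
    [[0.002,-0.05,-0.277],0,1],
    [[0.002,-0.05,-0.284],0,1],
    [[0.002,-0.05,-0.286],0,1],
    [[0.002,-0.05,-0.286],0,1]
  ]
}}

```text
clock: 13.98
position: [637.0, 76.8, 278.4]
ee_rot: [0.032, 0.999, 0.0, 0.002]
contact_force: [-2.7, -3.0, 5.5]
gripper_width: 48.4
```

Request:
{"name": "play_rows", "arguments": {
  "moves": [
    [[0,0,0],0,-1],
    [[0,0,0],0,-1],
    [[0,0,0],0,-1],
    [[0,0,0],0,-1],
    [[0,0,0.1],0,-1],
    [[0,0,0.3],0,-1],
    [[0,0,0.45],0,-1],
    [[0,0,0.45],0,-1]
  ]
}}

```text
clock: 14.98
position: [637.5, 76.9, 418.7]
ee_rot: [0.032, 0.999, 0.002, 0.007]
contact_force: [0.2, 0.7, -0.5]
gripper_width: 85.4
```

```bash
python3 - <<'E'
from h import *
a=snap('wrist','w8.png');b=snap('top','t8.png');c=snap('scene','s8.png')
cv2.imwrite('pics/s8a.png',cv2.resize(c['pixels'][120:320,120:440,::-1],None,fx=2.5,fy=2.5,interpolation=3))
for n in ['jar1']:
  for i in (b,c): print(n,[(np.round(r['centre']),round(r['conf'],2)) for r in arm.look_for(n,i)][:3])
E
```

```text
jar1 [(array([ 452., -403.,   67.]), 0.78), (array([ 550., -277.,   65.]), 0.59)]
jar1 [(array([ 567., -284.,   64.]), 0.59), (array([ 469., -411.,   62.]), 0.58)]
```

View pics/s8a.png

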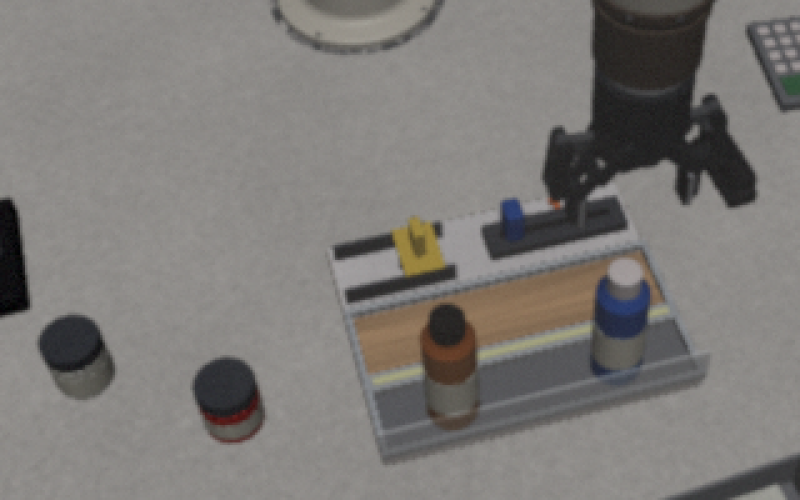

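View pics/w8.png

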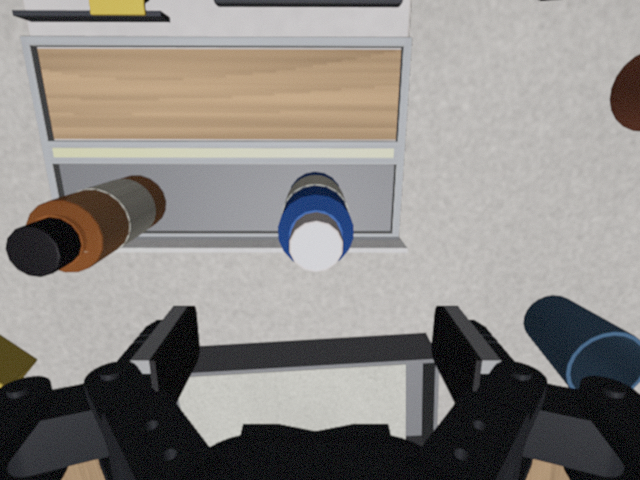

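Request:
{"name": "play_rows", "arguments": {
  "moves": [
    [[0,-0.2,0],0,-1],
    [[-0.1,-0.4,0],0,-1],
    [[-0.15,-0.6,0],0,-1],
    [[-0.2,-0.8,0],0,-1],
    [[-0.28,-1.0,0],0,-1],
    [[-0.28,-1.0,0],0,-1],
    [[-0.28,-1.0,0],0,-1]
  ]
}}

```text
clock: 16.1
position: [552.7, -223.5, 410.6]
ee_rot: [0.033, 0.999, -0.0, -0.0]
contact_force: [-0.3, 0.1, -0.2]
gripper_width: 85.2
```

Request:
{"name": "play_rows", "arguments": {
  "moves": [
    [[0,-0.2,-0.1],0,-1],
    [[0,-0.2,-0.3],0,-1],
    [[0,-0.2,-0.4],0,-1],
    [[0,-0.2,-0.4],0,-1],
    [[0,-0.2,-0.4],0,-1]
  ]
}}

```text
clock: 16.73
position: [554.1, -282.7, 292.1]
ee_rot: [0.032, 0.999, -0.001, 0.001]
contact_force: [-0.8, -0.4, 0.9]
gripper_width: 85.3
```

```bash
python3 - <<'E'
from h import *
a=snap('wrist','w9.png');print(arm.read_state()['position'])
print(proj(a,[[553,-283,65]]))
E
```

```text
[ 553.95738353 -282.84269856  292.65762354]
[[313.99523152 262.78211803]]
```

View pics/w9.png

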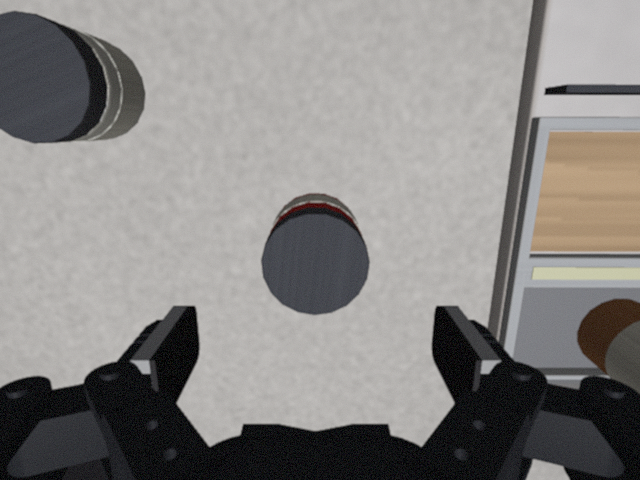

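Request:
{"name": "play_rows", "arguments": {
  "moves": [
    [[-0.003,0.001,-0.12],0,-1],
    [[-0.003,0.001,-0.24],0,-1],
    [[-0.003,0.001,-0.323],0,-1],
    [[-0.003,0.001,-0.323],0,-1],
    [[-0.003,0.001,-0.323],0,-1],
    [[-0.003,0.001,-0.323],0,1],
    [[-0.003,0.001,-0.323],0,1],
    [[-0.003,0.001,-0.323],0,1],
    [[-0.003,0.001,-0.323],0,1],
    [[-0.003,0.001,-0.323],0,1],
    [[-0.003,0.001,-0.323],0,1]
  ]
}}

```text
clock: 18.15
position: [553.7, -282.8, 197.6]
ee_rot: [0.032, 0.999, -0.001, 0.003]
contact_force: [-0.5, 0.9, 5.9]
gripper_width: 56.5
```

Request:
{"name": "play_rows", "arguments": {
  "moves": [
    [[0,0,0.1],0,1],
    [[-0.02,0,0.25],0,1],
    [[-0.053,0.15,0.27],0,1],
    [[-0.053,0.35,0.27],0,1],
    [[-0.053,0.53,0.27],0,1],
    [[-0.053,0.65,0.27],0,1],
    [[-0.053,0.683,0.27],0,1],
    [[-0.053,0.683,0.2],0,1],
    [[-0.053,0.683,0.2],0,1],
    [[-0.053,0.683,0.2],0,1]
  ]
}}

```text
clock: 19.4
position: [538.0, -78.5, 257.9]
ee_rot: [0.032, 0.999, -0.001, 0.003]
contact_force: [-0.0, -0.0, -1.4]
gripper_width: 56.8
```

```bash
python3 - <<'E'
from h import *
DP[1]=2
a=arm.get_image('wrist'); over(a,'w10.png')
E
```

```text
(no output)
```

View pics/w10.png

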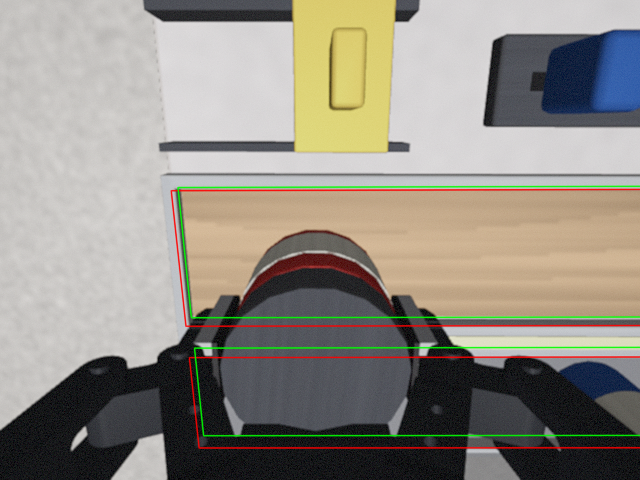

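Request:
{"name": "play_rows", "arguments": {
  "moves": [
    [[0,0,-0.07],0,1],
    [[0,0,-0.12],0,1],
    [[0,0,-0.134],0,1],
    [[0,0,-0.139],0,1],
    [[0,0,-0.14],0,1],
    [[0,0,-0.14],0,1]
  ]
}}

```text
clock: 20.2
position: [537.7, -78.7, 217.6]
ee_rot: [0.032, 0.999, -0.002, 0.003]
contact_force: [-4.2, -0.5, 7.5]
gripper_width: 57.1
```

Request:
{"name": "play_rows", "arguments": {
  "moves": [
    [[0,0,0],0,-1],
    [[0,0,0],0,-1],
    [[0,0,0],0,-1],
    [[0,0,0.1],0,-1],
    [[0,0,0.25],0,-1],
    [[0,0,0.45],0,-1],
    [[-0.1,-0.2,0.45],0,-1],
    [[-0.2,-0.5,0.45],0,-1],
    [[-0.28,-0.8,0.45],0,-1],
    [[-0.28,-1.0,0.45],0,-1],
    [[-0.28,-1.0,0.35],0,-1],
    [[-0.28,-1.0,0.35],0,-1]
  ]
}}

```text
clock: 21.7
position: [452.2, -381.4, 320.0]
ee_rot: [0.035, 0.999, -0.001, 0.001]
contact_force: [-0.2, 0.2, -0.1]
gripper_width: 85.8
```

```bash
python3 - <<'E'
from h import *
a=snap('wrist','w11.png');print(arm.read_state()['position'])
b=snap('top','t11.png')
print(proj(a,[[453,-409,65]]))
E
```

```text
[ 452.66414097 -380.71319963  320.53662159]
[[268.85193432 252.98715802]]
```

View pics/w11.png

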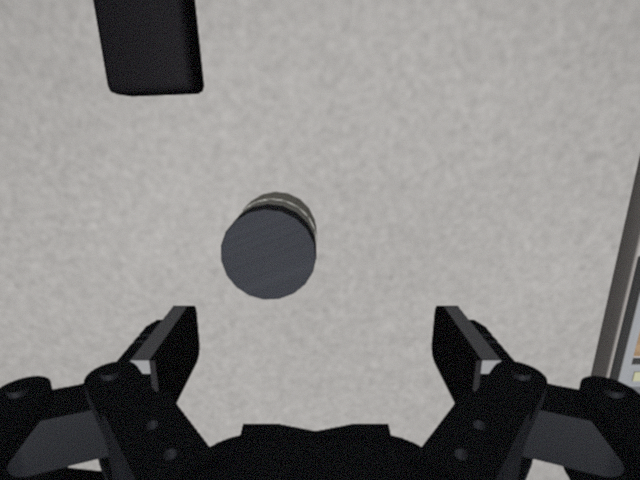

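View pics/t11.png

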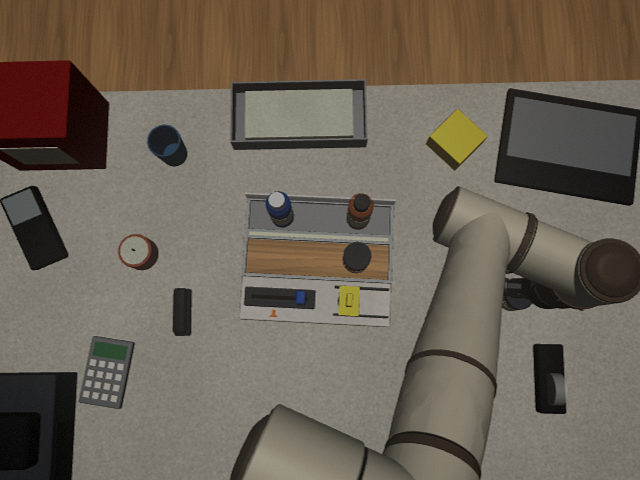

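Request:
{"name": "play_rows", "arguments": {
  "moves": [
    [[0,-0.094,0],0,-1],
    [[0,-0.094,-0.12],0,-1],
    [[0,-0.094,-0.28],0,-1],
    [[0,-0.094,-0.41],0,-1],
    [[0,-0.094,-0.413],0,-1],
    [[0,-0.094,-0.413],0,-1],
    [[0,-0.094,-0.413],0,1],
    [[0,-0.094,-0.413],0,1],
    [[0,-0.094,-0.413],0,1],
    [[0,-0.094,-0.413],0,1],
    [[0,-0.094,-0.413],0,1],
    [[0,-0.094,-0.413],0,1]
  ]
}}

```text
clock: 23.3
position: [454.1, -408.1, 200.2]
ee_rot: [0.033, 0.999, -0.002, 0.004]
contact_force: [1.2, 2.0, 6.6]
gripper_width: 56.8
```

Request:
{"name": "play_rows", "arguments": {
  "moves": [
    [[0,0,0.15],0,1],
    [[0.1,0.1,0.3],0,1],
    [[0.2,0.25,0.42],0,1],
    [[0.3,0.4,0.42],0,1],
    [[0.313,0.55,0.42],0,1],
    [[0.313,0.7,0.42],0,1],
    [[0.313,0.85,0.42],0,1],
    [[0.313,1.0,0.42],0,1],
    [[0.313,1.0,0.42],0,1],
    [[0.313,1.0,0.42],0,1]
  ]
}}

```text
clock: 24.55
position: [547.8, -108.1, 326.5]
ee_rot: [0.033, 0.999, -0.002, 0.004]
contact_force: [-0.3, -0.9, -0.7]
gripper_width: 56.7
```

Request:
{"name": "play_rows", "arguments": {
  "moves": [
    [[0,0.2,0],0,1],
    [[0,0.4,0],0,1],
    [[0,0.6,0],0,1],
    [[0,0.633,-0.1],0,1],
    [[0,0.633,-0.22],0,1],
    [[0,0.633,-0.22],0,1],
    [[0,0.633,-0.22],0,1]
  ]
}}

```text
clock: 25.42
position: [548.6, 81.0, 261.6]
ee_rot: [0.033, 0.999, -0.002, 0.005]
contact_force: [0.6, -0.4, -0.8]
gripper_width: 56.7
```

```bash
python3 - <<'E'
from h import *
DP[1]=2
a=arm.get_image('wrist'); over(a,'w12.png')
E
```

```text
(no output)
```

View pics/w12.png

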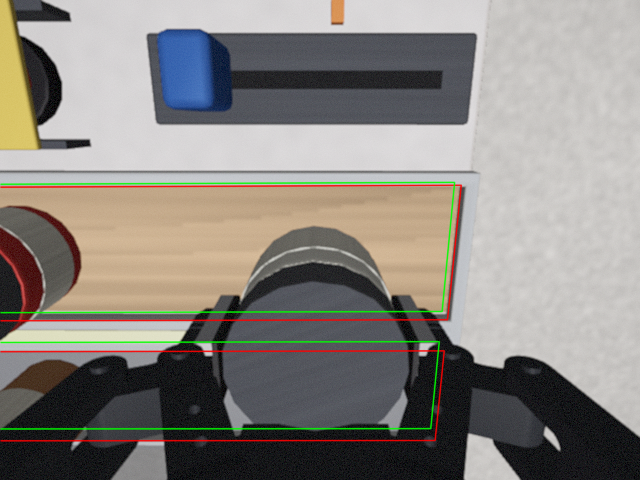

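Jar base (front edge at pixel y≈228) looks centred; the overlay matches. Lowering to 220.

Request:
{"name": "play_rows", "arguments": {
  "moves": [
    [[0,0,-0.07],0,1],
    [[0,0,-0.12],0,1],
    [[0,0,-0.136],0,1],
    [[0,0,-0.142],0,1],
    [[0,0,-0.144],0,1],
    [[0,0,-0.144],0,1]
  ]
}}

```text
clock: 26.22
position: [548.7, 81.0, 220.1]
ee_rot: [0.033, 0.999, -0.002, 0.006]
contact_force: [-1.6, -2.2, 6.0]
gripper_width: 56.8
```

Request:
{"name": "play_rows", "arguments": {
  "moves": [
    [[0,0,0],0,-1],
    [[0,0,0],0,-1],
    [[0,0,0],0,-1],
    [[0,0,0.1],0,-1],
    [[0,0,0.25],0,-1],
    [[0,0,0.45],0,-1],
    [[-0.15,-0.2,0.45],0,-1],
    [[-0.25,-0.27,0.45],0,-1],
    [[-0.25,-0.27,0.45],0,-1],
    [[-0.25,-0.27,0.45],0,-1]
  ]
}}

```text
clock: 27.48
position: [474.2, 0.2, 355.6]
ee_rot: [0.033, 0.999, -0.002, 0.007]
contact_force: [0.5, -0.6, 0.0]
gripper_width: 85.3
```

```bash
python3 - <<'E'
from h import *
DP[1]=2
print(arm.read_state()['position'])
a=snap('wrist','w13.png'); 
print(proj(a,W(DP,[(-88,-70,79.5),(-88,30,74.5),(-121,88,26)])))
c=snap('scene','s13.png')
cv2.imwrite('pics/s13a.png',cv2.resize(c['pixels'][120:320,120:440,::-1],None,fx=2.5,fy=2.5,interpolation=3))
E
```

```text
[4.74203956e+02 1.55498888e-01 3.55564905e+02]
[[214.21911328 203.8443847 ]
 [371.82142924 201.69300796]
 [443.77333245 143.885729  ]]
```

View pics/w13.png

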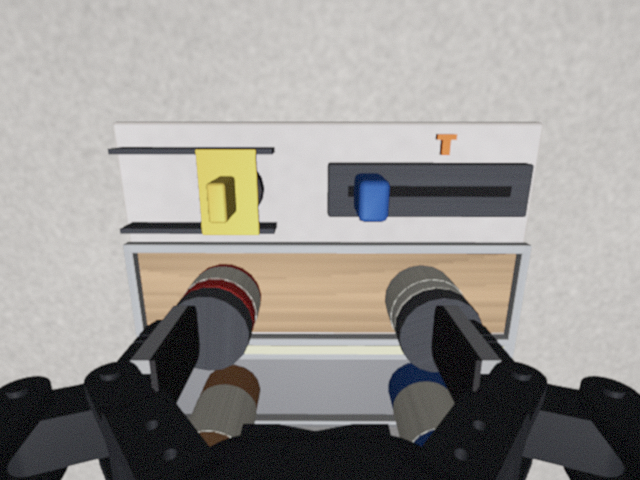

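View pics/s13a.png

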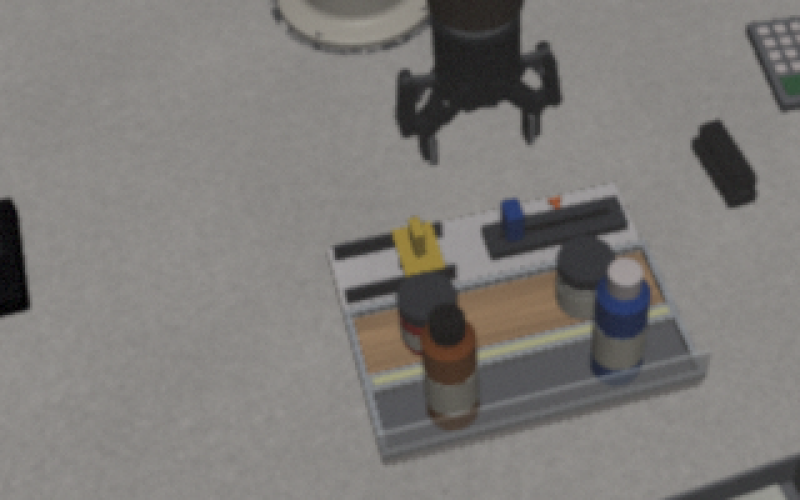

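```bash
python3 - <<'E'
import cv2
t=cv2.imread('pics/w13.png')
cv2.imwrite('pics/w13a.png',cv2.resize(t[115:245,320:550],None,fx=3.4,fy=3.4,interpolation=3))
cv2.imwrite('pics/w13b.png',cv2.resize(t[135:245,105:285],None,fx=4,fy=4,interpolation=3))
E
```

```text
(no output)
```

View pics/w13a.png

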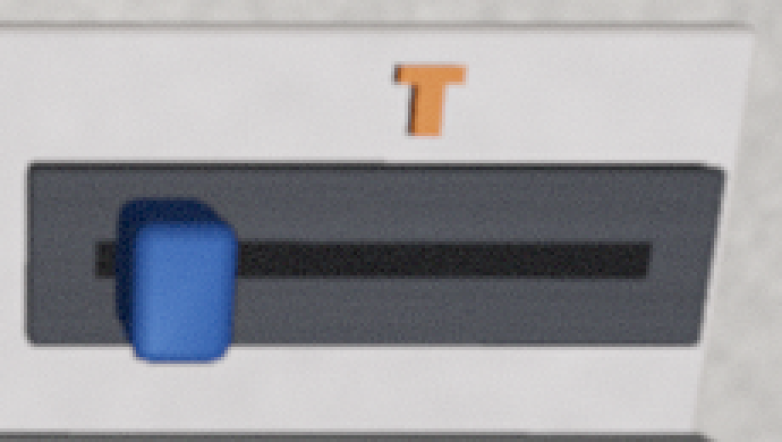

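View pics/w13b.png

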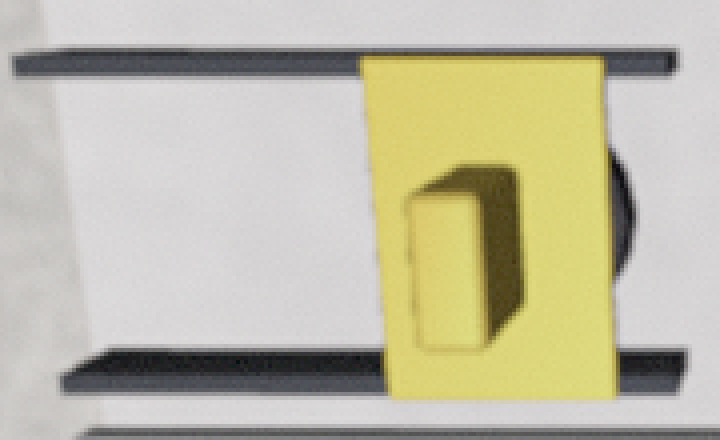

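```bash
cat >>h.py <<'E'
DP[1]=2
def disp(P):
    c,s=np.cos(DP[2]),np.sin(DP[2]); d=np.array(P)[:2]-DP[:2]; return np.round([c*d[0]+s*d[1],-s*d[0]+c*d[1]],1)
E
python3 - <<'E'
from h import *
a=arm.get_image('wrist')
for n,p,z in [('mark',(446.2,144.7),26),('dim',(374.4,200.6),74.5),('fin',(217.3,202.8),79.5),('slotL',(320+650/3.4,115+258/3.4),34.5),('slotR',(320+97/3.4,115+258/3.4),34.5)]:
    P=atz(a,*p,z);print(n,np.round(P,1),disp(P))
E
```

```text
mark [427.8  99.4  26. ] [-120.4   90.1]
dim [455.9  39.4  74.5] [-88.6  32. ]
fin [449.9 -59.9  79.5] [-88.5 -67.5]
slotL [463.5 145.4  34.5] [-87.6 138.3]
slotR [455.7  25.9  34.5] [-88.   18.5]
```

Request:
{"name": "play_rows", "arguments": {
  "moves": [
    [[-0.081,-0.2,0],0,-1],
    [[-0.081,-0.2,-0.15],0,-1],
    [[-0.081,-0.2,-0.3],0,-1],
    [[-0.081,-0.2,-0.42],0,-1],
    [[-0.081,-0.2,-0.424],0,-1],
    [[-0.081,-0.2,-0.424],0,-1],
    [[-0.081,-0.2,-0.424],0,-1]
  ]
}}

```text
clock: 28.5
position: [451.2, -59.0, 229.3]
ee_rot: [0.032, 0.999, -0.002, 0.008]
contact_force: [-0.4, -0.3, 0.1]
gripper_width: 85.4
```

```bash
python3 - <<'E'
from h import *
a=snap('wrist','w14.png')
E
```

```text
(no output)
```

View pics/w14.png

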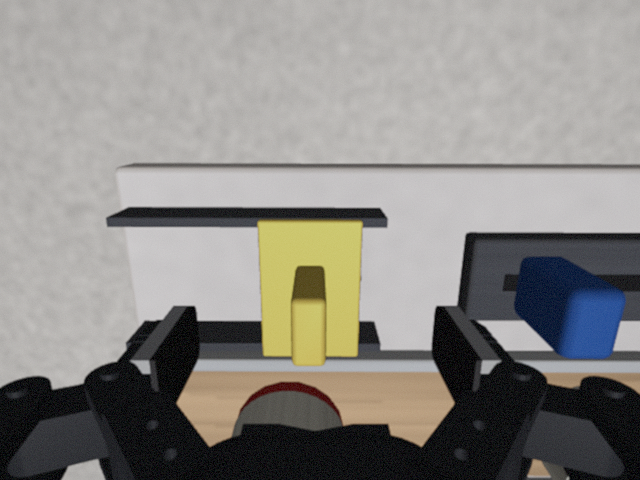

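Request:
{"name": "play_rows", "arguments": {
  "moves": [
    [[-0.003,-0.007,0],0,-1],
    [[-0.003,-0.007,0],0,0],
    [[-0.003,-0.007,0],0,1],
    [[-0.003,-0.007,0],0,1],
    [[-0.003,-0.007,0],0,1],
    [[-0.003,-0.007,0],0,1],
    [[-0.003,-0.007,0],0,1],
    [[-0.003,-0.007,0],0,1]
  ]
}}

```text
clock: 29.55
position: [450.1, -61.1, 229.3]
ee_rot: [0.032, 0.999, -0.002, 0.008]
contact_force: [-1.6, -0.3, 3.3]
gripper_width: 10.9
```

Request:
{"name": "play_rows", "arguments": {
  "moves": [
    [[-0.002,-0.03,0],0,1],
    [[-0.004,-0.07,0],0,1],
    [[-0.006,-0.11,0],0,1],
    [[-0.009,-0.147,0],0,1],
    [[-0.009,-0.147,0],0,1],
    [[-0.009,-0.147,0],0,1]
  ]
}}

```text
clock: 30.3
position: [447.2, -105.4, 229.3]
ee_rot: [0.033, 0.999, -0.001, 0.008]
contact_force: [-2.6, 6.2, 5.2]
gripper_width: 10.6
```

Request:
{"name": "play_rows", "arguments": {
  "moves": [
    [[0,0.002,0],0,0.3],
    [[0,0.002,0],0,0.3],
    [[0,0.002,0],0,0.3],
    [[0,0.002,0.1],0,0.3],
    [[0,0.002,0.25],0,0.5],
    [[0.009,0.17,0.3],0,1],
    [[0.009,0.17,0.3],0,1],
    [[0.009,0.17,0.3],0,1],
    [[0.009,0.17,0.3],0,1]
  ]
}}

```text
clock: 31.42
position: [449.6, -55.0, 318.5]
ee_rot: [0.033, 0.999, -0.002, 0.007]
contact_force: [-0.3, -0.4, -0.6]
gripper_width: 0.0
```

```bash
python3 - <<'E'
from h import *
a=snap('wrist','w15.png')
DP[1]=4.5
print(proj(a,W(DP,[(-88,-70,38),(-88,-115,79.5)])))
E
```

```text
[[308.02244599 233.63747766]
 [225.70509513 254.6913497 ]]
```

View pics/w15.png

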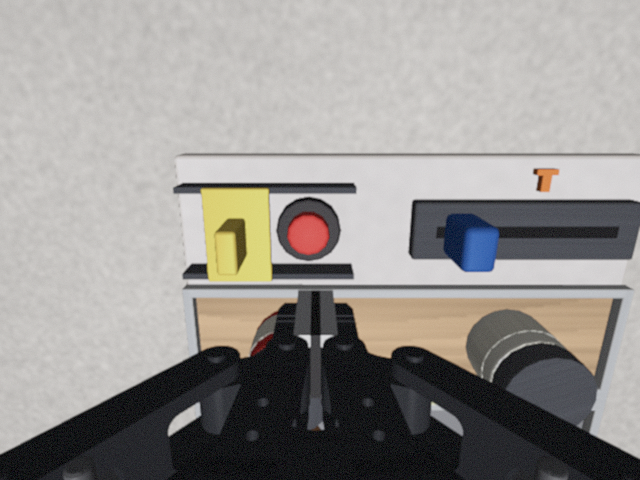

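Request:
{"name": "play_rows", "arguments": {
  "moves": [
    [[0,-0.009,-0.1],0,1],
    [[0,-0.009,-0.22],0,1],
    [[0,-0.009,-0.32],0,1],
    [[0,-0.009,-0.347],0,1],
    [[0,-0.009,-0.347],0,1],
    [[0,-0.009,-0.347],0,1]
  ]
}}

```text
clock: 32.22
position: [450.0, -57.9, 215.4]
ee_rot: [0.033, 0.999, -0.001, 0.008]
contact_force: [-1.0, -1.2, 2.6]
gripper_width: -0.1
```

```bash
python3 - <<'E'
from h import *
a=snap('wrist','w16.png')
E
```

```text
(no output)
```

View pics/w16.png

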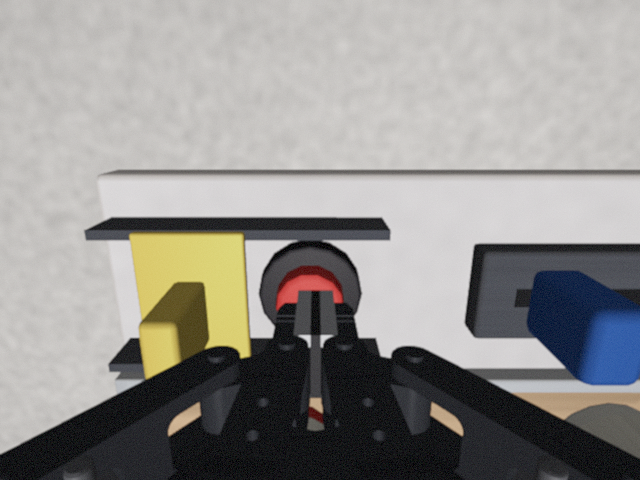

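Request:
{"name": "play_rows", "arguments": {
  "moves": [
    [[0,0,-0.015],0,1],
    [[0,0,-0.025],0,1],
    [[0,0,-0.025],0,1],
    [[0,0,-0.025],0,1]
  ]
}}

```text
clock: 32.78
position: [450.4, -57.6, 209.3]
ee_rot: [0.033, 0.999, -0.001, 0.009]
contact_force: [-4.4, 0.9, 12.7]
gripper_width: -0.3
```

Request:
{"name": "play_rows", "arguments": {
  "moves": [
    [[0,0,-0.008],0,1],
    [[0,0,-0.008],0,1],
    [[0,0,-0.008],0,1]
  ]
}}

```text
clock: 33.15
position: [450.4, -57.6, 209.1]
ee_rot: [0.032, 0.999, -0.001, 0.009]
contact_force: [-7.2, 1.9, 23.2]
gripper_width: 0.1
```

```bash
python3 - <<'E'
from h import *
a=snap('wrist','w17.png');c=snap('scene','s17.png')
cv2.imwrite('pics/w17a.png',cv2.resize(a['pixels'][200:420,120:500,::-1],None,fx=2,fy=2))
cv2.imwrite('pics/s17a.png',cv2.resize(c['pixels'][170:300,230:420,::-1],None,fx=4,fy=4,interpolation=3))
print(arm.read_state()['contact_force'])
E
```

```text
[-7.55142834  1.64424552 23.00094196]
```

View pics/w17a.png

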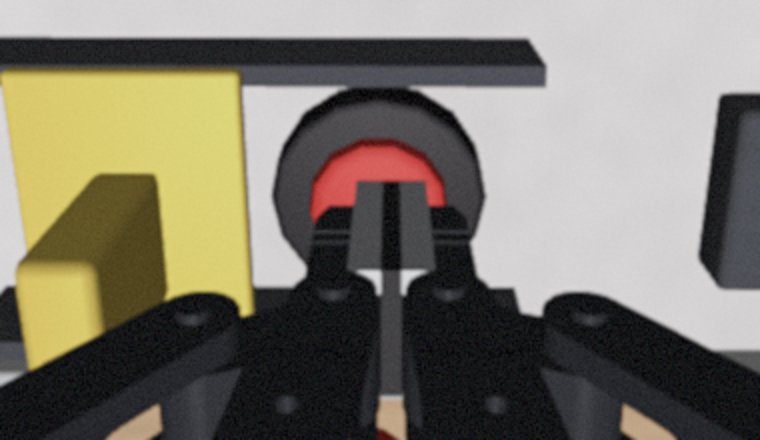

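View pics/s17a.png

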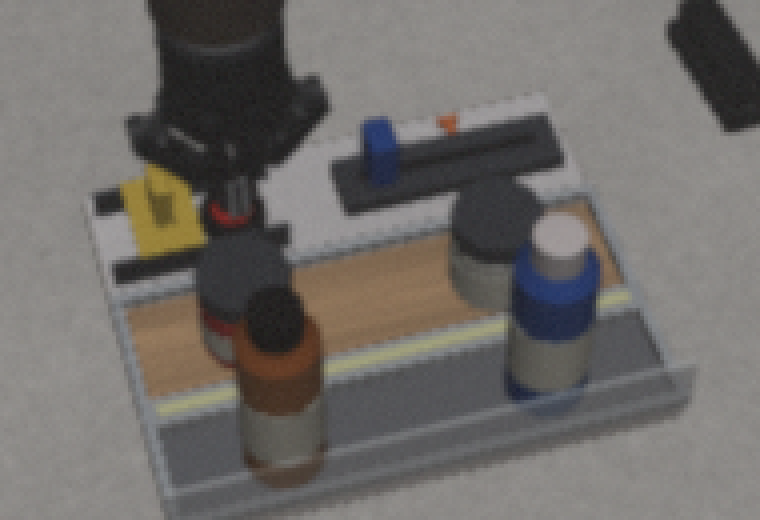

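```bash
python3 - <<'E'
import cv2
t=cv2.imread('pics/w15.png')
cv2.imwrite('pics/w15a.png',cv2.resize(t[180:285,170:370],None,fx=4,fy=4,interpolation=3))
t=cv2.imread('pics/w16.png')
cv2.imwrite('pics/w16a.png',cv2.resize(t[220:340,230:400],None,fx=4.5,fy=4.5,interpolation=3))
E
```

```text
(no output)
```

View pics/w15a.png

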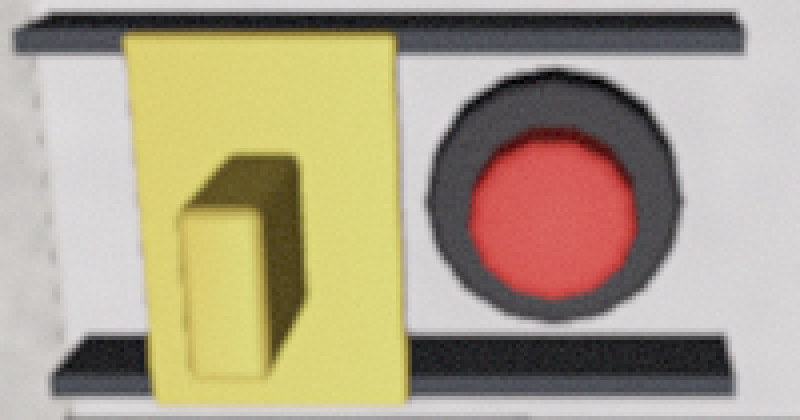

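View pics/w16a.png

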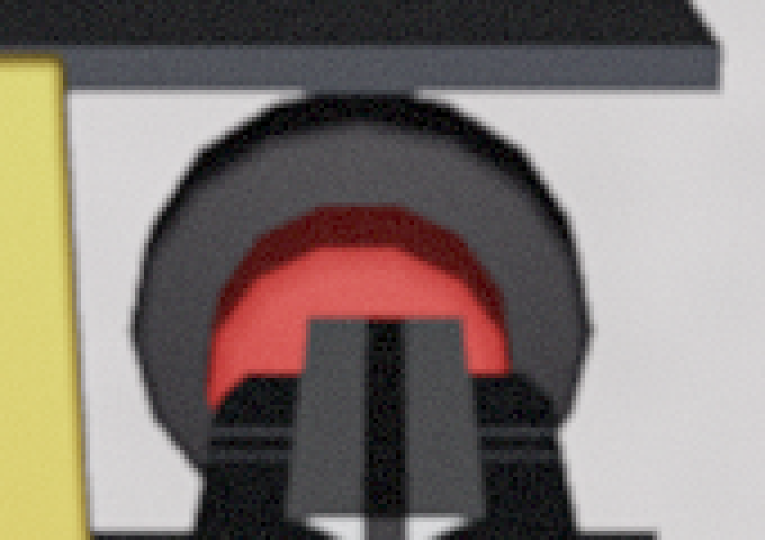

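```bash
python3 - <<'E'
from h import *
a=arm.get_image('wrist'); DP[1]=4.5
cv2.imwrite('pics/w18a.png',cv2.resize(a['pixels'][220:340,230:400,::-1],None,fx=4.5,fy=4.5,interpolation=3))
print('now z',a['xyz'][2])
b=dict(a); b['xyz']=a['xyz']+np.array([0,0,6.3])
for nm,i in (('w17',a),('w16',b)):
    for x in (-102,-109.5):
        print(nm,x,[(z,np.round(proj(i,W(DP,[(x,-70,z)]))[0,1],1)) for z in (20,24,26,28,30,32,34,36,38)])
E
```

```text
now z 177.72292322602593
w17 -102 [(20, np.float64(257.5)), (24, np.float64(260.8)), (26, np.float64(262.5)), (28, np.float64(264.3)), (30, np.float64(266.0)), (32, np.float64(267.9)), (34, np.float64(269.7)), (36, np.float64(271.7)), (38, np.float64(273.6))]
w17 -109.5 [(20, np.float64(240.6)), (24, np.float64(243.6)), (26, np.float64(245.1)), (28, np.float64(246.6)), (30, np.float64(248.2)), (32, np.float64(249.9)), (34, np.float64(251.5)), (36, np.float64(253.2)), (38, np.float64(255.0))]
w16 -102 [(20, np.float64(252.6)), (24, np.float64(255.7)), (26, np.float64(257.3)), (28, np.float64(258.9)), (30, np.float64(260.6)), (32, np.float64(262.3)), (34, np.float64(264.0)), (36, np.float64(265.8)), (38, np.float64(267.6))]
w16 -109.5 [(20, np.float64(236.3)), (24, np.float64(239.0)), (26, np.float64(240.4)), (28, np.float64(241.9)), (30, np.float64(243.3)), (32, np.float64(244.8)), (34, np.float64(246.4)), (36, np.float64(248.0)), (38, np.float64(249.6))]
```

View pics/w18a.png

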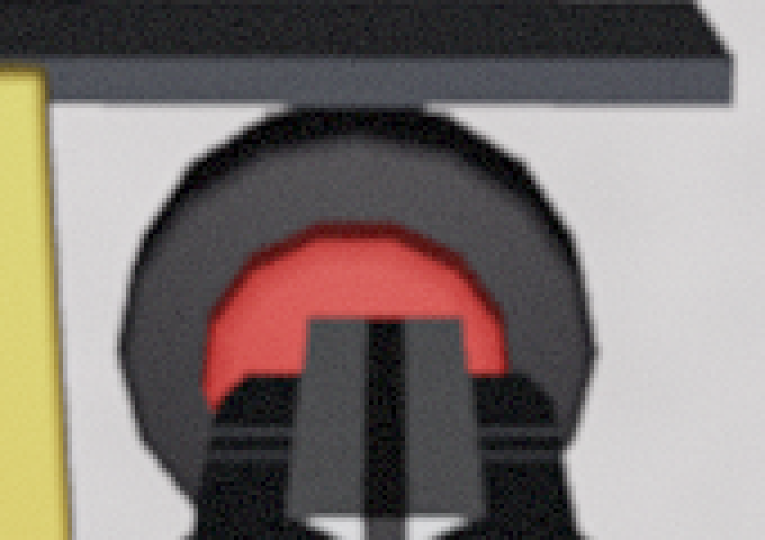

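Request:
{"name": "play_rows", "arguments": {
  "moves": [
    [[0,0,0.1],0,1],
    [[0,0,0.3],0,1],
    [[-0.005,-0.08,0.3],0,0],
    [[-0.01,-0.158,0.3],0,-1],
    [[-0.01,-0.158,0.3],0,-1],
    [[-0.01,-0.158,0.2],0,-1],
    [[-0.01,-0.158,0.067],0,-1],
    [[-0.01,-0.158,0.067],0,-1],
    [[-0.01,-0.158,0.067],0,-1]
  ]
}}

```text
clock: 34.42
position: [448.3, -104.5, 230.1]
ee_rot: [0.032, 0.999, -0.002, 0.01]
contact_force: [0.1, 0.1, 1.1]
gripper_width: 85.2
```

Request:
{"name": "play_rows", "arguments": {
  "moves": [
    [[0,0,0],0,0],
    [[0,0,0],0,1],
    [[0,0,0],0,1],
    [[0,0,0],0,1],
    [[0,0,0],0,1],
    [[0,0,0],0,1],
    [[0,0,0],0,1]
  ]
}}

```text
clock: 35.3
position: [448.3, -104.6, 230.5]
ee_rot: [0.032, 0.999, -0.002, 0.01]
contact_force: [-2.1, 0.4, 5.2]
gripper_width: 10.5
```

Request:
{"name": "play_rows", "arguments": {
  "moves": [
    [[0.002,0.03,0],0,1],
    [[0.004,0.07,0],0,1],
    [[0.006,0.11,0],0,1],
    [[0.009,0.147,0],0,1],
    [[0.009,0.15,0],0,1],
    [[0.009,0.152,0],0,1],
    [[0.009,0.152,0],0,1]
  ]
}}

```text
clock: 36.17
position: [451.2, -59.5, 230.5]
ee_rot: [0.031, 0.999, -0.003, 0.01]
contact_force: [2.3, -11.2, 0.2]
gripper_width: 10.8
```

Request:
{"name": "play_rows", "arguments": {
  "moves": [
    [[0,0,0],0,0.3],
    [[0,0,0],0,0.3],
    [[0,0,0],0,0.3],
    [[0,0,0.1],0,-0.2],
    [[0,0,0.25],0,-0.5],
    [[0.01,0.15,0.35],0,-1],
    [[0.017,0.33,0.35],0,-1],
    [[0.017,0.33,0.35],0,-1],
    [[0.017,0.33,0.35],0,-1]
  ]
}}

```text
clock: 37.3
position: [456.0, 39.7, 335.2]
ee_rot: [0.031, 0.999, -0.003, 0.009]
contact_force: [0.0, 1.0, -0.0]
gripper_width: 85.3
```

```bash
python3 - <<'E'
from h import *
a=snap('wrist','w19.png');print(arm.read_state()['position'])
E
```

```text
[456.04215953  39.17174512 335.14078863]
```

View pics/w19.png

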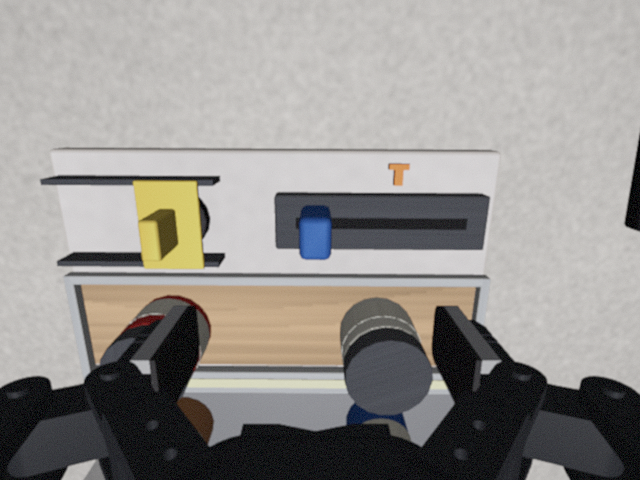

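Request:
{"name": "play_rows", "arguments": {
  "moves": [
    [[0,0,-0.12],0,-1],
    [[0,0,-0.25],0,-1],
    [[0,0,-0.35],0,-1],
    [[0,0,-0.355],0,-1],
    [[0,0,-0.355],0,-1],
    [[0,0,-0.355],0,0],
    [[0,0,-0.355],0,1],
    [[0,0,-0.355],0,1],
    [[0,0,-0.355],0,1],
    [[0,0,-0.355],0,1],
    [[0,0,-0.355],0,1],
    [[0,0,-0.355],0,1]
  ]
}}

```text
clock: 38.85
position: [456.1, 39.3, 229.2]
ee_rot: [0.031, 0.999, -0.003, 0.01]
contact_force: [-1.6, -0.3, 5.6]
gripper_width: 18.7
```

Request:
{"name": "play_rows", "arguments": {
  "moves": [
    [[0.003,0.05,0],0,1],
    [[0.006,0.1,0],0,1],
    [[0.009,0.15,0],0,1],
    [[0.012,0.194,0],0,1],
    [[0.012,0.194,0],0,1],
    [[0.012,0.194,0],0,1]
  ]
}}

```text
clock: 39.6
position: [459.8, 98.0, 229.3]
ee_rot: [0.031, 0.999, -0.002, 0.01]
contact_force: [-0.0, 1.1, -0.5]
gripper_width: 18.6
```

Request:
{"name": "play_rows", "arguments": {
  "moves": [
    [[0,0,0],0,0.3],
    [[0,0,0],0,0],
    [[0,0,0],0,0],
    [[0,0,0.1],0,-0.5],
    [[0,0,0.25],0,-1],
    [[0,0,0.35],0,-1],
    [[0,0,0.35],0,-1],
    [[0,0,0.35],0,-1]
  ]
}}

```text
clock: 40.6
position: [459.4, 97.6, 333.5]
ee_rot: [0.031, 0.999, -0.002, 0.009]
contact_force: [-0.5, -0.4, -0.4]
gripper_width: 84.9
```

```bash
python3 - <<'E'
from h import *
a=snap('wrist','w20.png');print(arm.read_state()['position'])
cv2.imwrite('pics/w20a.png',cv2.resize(a['pixels'][140:290,225:425,::-1],None,fx=4,fy=4,interpolation=3))
E
```

```text
[459.35795776  97.62602637 333.11903764]
```

View pics/w20a.png

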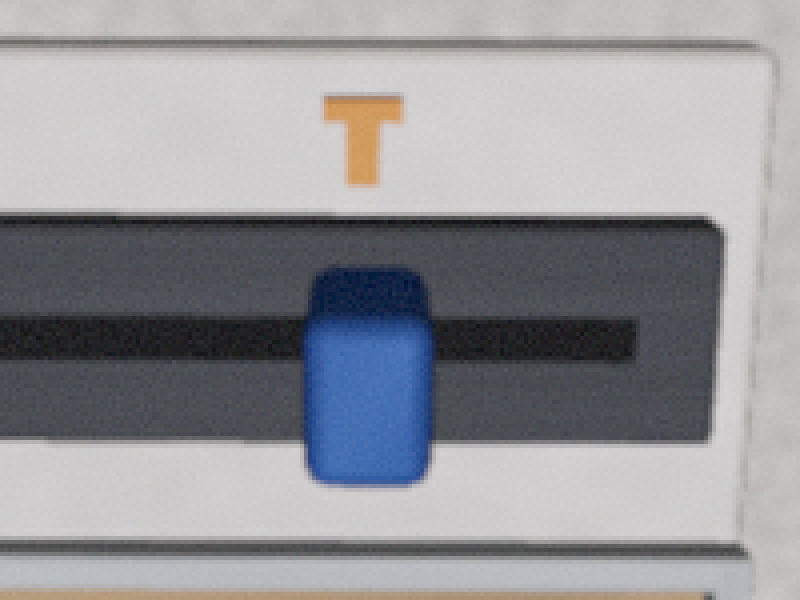

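```bash
python3 - <<'E'
from h import *
a=arm.get_image('wrist'); DP[1]=4.5
for n,p,z in [('mark',(364,140),26),('dimtop',(368.5,402),74.5),('dimbase',(368,268),34.5)]:
    P=atz(a,225+p[0]/4,140+p[1]/4,z);print(n,np.round(P,1),disp(P))
c=snap('scene','s20.png');t=snap('top','t20.png')
cv2.imwrite('pics/s20a.png',cv2.resize(c['pixels'][150:310,230:440,::-1],None,fx=3.7,fy=3.7,interpolation=3))
cv2.imwrite('pics/t20a.png',cv2.resize(t['pixels'][185:335,230:410,::-1],None,fx=4,fy=4,interpolation=3))
E
```

```text
mark [427.   99.2  26. ] [-121.    87.4]
dimtop [459.5  98.   74.5] [-88.5  88.2]
dimbase [447.8  98.7  34.5] [-100.2   88.1]
```

View pics/s20a.png

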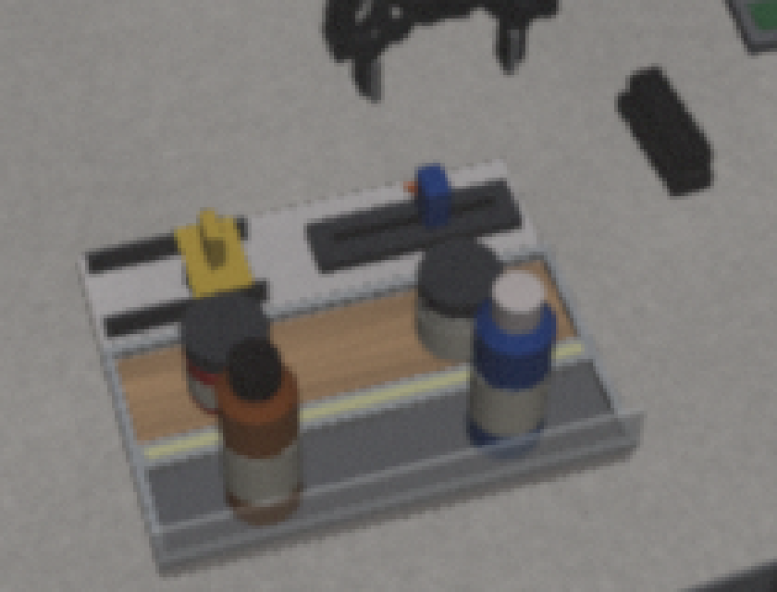

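View pics/t20a.png

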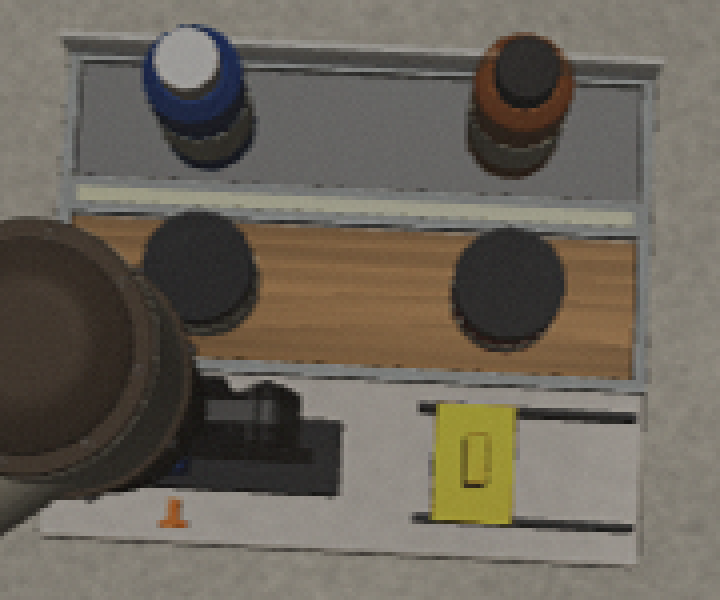

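Request:
{"name": "play_rows", "arguments": {
  "moves": [
    [[0,0,0.2],0,-1],
    [[0,-0.2,0.35],0,-1],
    [[0,-0.4,0.35],0,-1],
    [[0,-0.6,0.35],0,-1],
    [[0,-0.8,0.35],0,-1],
    [[0,-1,0.35],0,-1],
    [[0,-1,0.35],0,-1],
    [[0,-1,0.35],0,-1]
  ]
}}

```text
clock: 41.8
position: [459.6, -202.3, 437.3]
ee_rot: [0.032, 0.999, -0.003, 0.008]
contact_force: [-1.0, 1.4, -1.5]
gripper_width: 85.3
```

```bash
python3 - <<'E'
from h import *
t=snap('top','t21.png')
cv2.imwrite('pics/t21a.png',cv2.resize(t['pixels'][185:335,230:410,::-1],None,fx=4.4,fy=4,interpolation=3))
E
```

```text
(no output)
```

View pics/t21a.png

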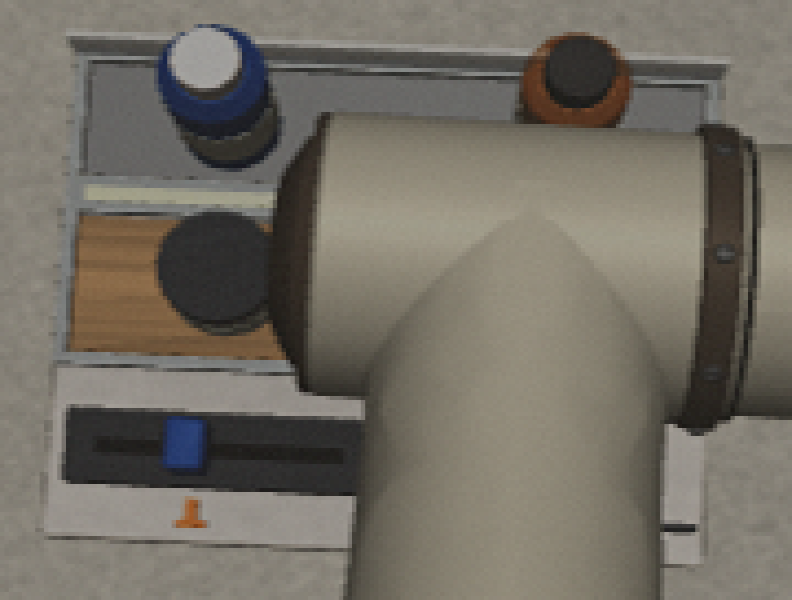

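View pics/t21.png

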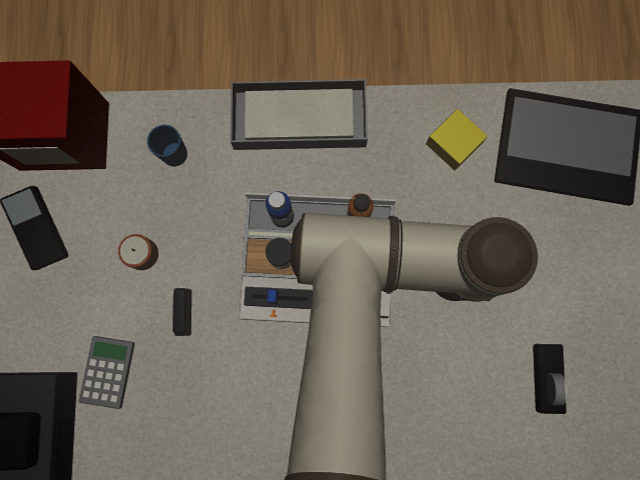

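```bash
python3 - <<'E'
from h import *
a=arm.get_image('top'); DP[1]=0
for n,p,z in [('mark',(191,514),26),('dimtop',(187,443),74.5),('slotL',(96,444),34.5),('slotR',(343,456),34.5)]:
    P=atz(a,230+p[0]/4.4,185+p[1]/4,z);print(n,disp(P))
E
```

```text
mark [-121.5   87.4]
dimtop [-87.8  86.7]
slotL [-87.3 134.4]
slotR [-88.1  15.5]
```

```bash
python3 - <<'E'
from bench import arm
print(arm.job_done())
E
```

```text
the job is handed in; nothing more can be done
None
```

The job is done and handed in at about 42 s on the robot's clock. `job_done()` gives no verdict.

- **Stock:** The amber and blue bottles went upright into the back row first. The red and white jars followed into the front row. No green bottle or green jar was on the counter.
- **Button:** I slid the guard about 44 mm aside and pressed the button until it stopped. Two wrist pictures, before and during the press, show it sank about 6 mm, with 23 N on it.
- **Guard:** I slid it back until it met its end stop, at about 11 N. The top picture shows it where it was at the start.
- **Dimmer:** I slid the grip level with the orange pointer. The two cameras disagree slightly, with the wrist camera putting it 0.8 mm to the pointer's left and the top camera 0.7 mm to its right. I left it there.

The last clear views, before I drew the arm back, showed both bottles and both jars upright in their rows. In the final top picture the arm hid the red jar, the guard and part of the amber bottle. The candle and stapler look unmoved, and the gripper was empty and clear of everything.

The wrist and top cameras disagreed by about 4 mm in the display's y, so I used the wrist view for the panel. The fingertips also proved about 4 mm longer than given when pressing.

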